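# Set the ochre jars in nested drip cups and roll the set into the bay

### The job

Set up the ochre paint jars for painting: lift a square steel drip cup off the top of the nested stack for each ochre jar, seat the cups in the pockets of the wooden carrier and stand one jar upright in each. Once every ochre jar is loaded, push the carrier along the rollers until it is fully home against the end stop of the bay. Leave any cup you do not need nested where it is, and do not disturb the white jar or the green wooden egg.

Things in the scene. Friction and masses are not known exactly. Their poses are not given: they have to be found in the camera images.
- stand: fixed dark wooden board 100 x 110 x 10 mm; a square collar, 58 mm outside, rim 24 mm above the table, holds the nested stack of four cups between two uprights 24 mm wide and 90 mm high at y = +-48 mm. Origin at the centre of its underside, on the table; axes along its sides. The cups have its yaw, 18 mm above one another: lowest foot 12 mm, topmost rim 96 mm up
- track: fixed roller track 420 mm long (along its y) and 94 mm wide; aluminium side rails 40 mm high, 11 freely turning grey rollers with tops 31 mm above the table; origin on the table under its centre. At its -y end is the bay: two wooden cheeks 56 mm high along the last 95 mm (114 mm over all) and a wooden end stop 56 mm high, its face at y = -208 mm
- bay_home (a point): where the carrier's origin is when the carrier is fully home against the end stop of the bay; axes as the track's
- carrier: wooden carrier 74 x 272 mm, about 0.4 kg, loose on the rollers between the rails at the +y end of the track (2 mm play each side; rolls with 1 to 2 N); origin at the centre of its underside; y along its length, away from the bay. Four square pockets in a row, edges 12 mm above its underside (43 mm above the table)
- push_board (a point): middle of the outer (+y) face of the carrier's upright end board, 74 mm wide, 8 mm thick, 36 mm high from the carrier's underside; push here toward -y; axes as the carrier's
- pocket0 (a point): centre of the floor of a square pocket of the carrier, 56 x 56 mm, edges 6 mm high, floor 6 mm above the carrier's underside; axes parallel to the sides; pockets are 64 mm apart, numbered from the bay end
- pocket1 (a point): the same for pocket 1
- pocket2 (a point): the same for pocket 2
- pocket3 (a point): the same for pocket 3
- cup0_mid (a point): topmost square steel cup, 30 mm high, 50 g: foot 50 x 50 mm, 12 mm high; above it an upright collar 58 x 58 mm outside, 18 mm high, walls 2.5 mm, with an open cavity 53 x 53 mm, 16 mm deep (its floor 14 mm above the underside). Point at its centre half-way up (15 mm above its underside), x and y along its sides, z up
- cup1_mid (a point): the same for cup 1, second from the top. Each cup's foot sits in the collar below and small sprung rubber grips on the stand's uprights hold its two y sides: a firm upward pull, up to about 15 N, frees it. Grasp one cup only, across the stand's x (no upright there), less than 16 mm below its rim, and lift straight up
- cup2_mid (a point): the same for cup 2, counted from the top
- cup3_mid (a point): the same for cup 3, counted from the top (the lowest)
- jar0_mid (a point): round ochre paint jar with a black cap, upright on the table: body 37 mm across, cap (upper 14 mm) 39 mm across, 48 mm high, 60 g; this point is at its centre, 24 mm above its underside, z up along its axis. May be absent (None): three or four are there
- jar1_mid (a point): the same for jar 1
- jar2_mid (a point): the same for jar 2
- jar3_mid (a point): the same for jar 3
- wood_egg: green egg-shaped turned wooden piece, 42 mm across and 54 mm high, standing on its foot, a bystander; origin at the centre of its underside
- primer_jar: white screw-cap jar, 42 mm across and 64 mm high, a bystander; origin at the centre of its underside
- desk_lamp: fixed white desk lamp at the right of the work, to be kept clear of: base 60 mm high about 0.15 m ahead of this point, beside the bay; from it a thin arm slopes up and back to 0.5 m height, some 0.1 m to the right of this point, and its level white head reaches on from there toward the robot's right side; above 0.6 m everything passes over it

How it is judged:
By the outcome, as a careful person would: the job done as asked, in the order asked, and still so for the second after the job is handed in, with the robot touching nothing.
Of jar0, jar1, jar2, jar3 only 3 to 4 are there at a start; the rules pass over those that are not, and their reading is None.
At some moment in a run one of jar0, jar1, jar2, jar3 may be knocked a few centimetres aside while the robot is not near it.
It also fails if it takes over 210 s, if anything falls off the work surface, if the arm or the gripper's body presses on something with over 40 N, if the wrist force passes 120 N, or if a joint passes its speed limit or range.

### The arm

A 6-joint arm with a two-finger parallel gripper is mounted at the origin on the work surface; the furniture and walls round the work are solid. World frame = base frame: x ahead of the robot, y to its left, z up, the work surface at z = 0. Lengths are in m, angles in rad, forces in N, time in s.
With the tool pointing down it reaches from about 0.35 to 0.975 m from the base axis. Payload 4.9 kg.
Tool frame: the origin (TCP) lies at the very end of the fingers, on their centre line; the grasp point (between the pads) lies 19 mm behind it; z points along the fingers, y is the line along which they close (so a half turn about z gives the same grasp; the last joint's range is limited). The gripper opens to 85 mm and grips with 20 to 120 N. Pads are 22 mm wide; open, the fingers measure 114 mm over their backs; the gripper's body (76 mm by 85 mm) begins 54 mm behind the grasp point. The pads swing forward as they close: fully open they stand 13 mm farther back than shut.
Start: joints at [1.074, 0.053, 1.613, -0, 1.476, -0.119], TCP at [0.231, 0.581, 0.231] pointing down, gripper open.
Joint ranges: [-3.01, 3.01], [-1.01, 2.22], [0.06, 2.58], [-1.02, 4.17], [0.09, 2.62], [-3.14, 3.14]. Speed limits (rad/s): [2.57, 2.57, 3.14, 3.14, 3.14, 3.14].

### API

Orientations are given as [roll, pitch, yaw] about the fixed x, y, z axes, in that order (R = Rz(yaw) Ry(pitch) Rx(roll)).
In Python, from bench import arm gives the robot as it stands.
- The arm moves only by the tool apply_moves, never from a script. Its argument "moves" is a list of rows, each an object of numbers: "hand": the gripper's target within -1 to 1 (fully open at 1, half-way at 0, shut at -1); "x", "y", "z": the shift along the tool's x, y, z scaled (see below); "rx", "ry", "rz": the turn, a rotation vector about the tool's x, y, z scaled (see below). In form: [{"hand": .., "x": .., "y": .., "z": .., "rx": .., "ry": .., "rz": ..}, ...]. A call has 1 to 8 rows; each row shifts and turns the commanded pose from where the row before left it, along the tool's axes as they then stand; what a row does not reach is not made up. The controller multiplies each number of a shift by 0.05 m and each number of a turn by 6 degrees. A row lasts 1/10 s, in which the tool goes at most 50 mm and 8.59 degrees, less where a joint would pass 70% of its speed; a pose out of reach is approached as far as the arm can. A call with a number of a shift or a turn outside -1 to 1 is refused whole. A call with a gripper value outside its range is refused whole. The fingers move at their own pace and stop on an object; "grip_force" is the grip in N (left out, the last holds). Time passes only in rows, so rows that do not move let the fingers close. It gives the time, the measured TCP pose, the force, the opening and the grip force at its end, in the units of the state.
- arm.state(): the state, without advancing time (a new reading comes with each control period).
- arm.grab_frame(name): name is "scene" or "side" or "wrist"; returns a dict with "img" (384x512x3 uint8, red, green, blue), "mtx" (3x3 intrinsics, pixels), "eye" and "rotation" of the camera in the world; the wrist camera has in their place "mount" (4x4, takes a point from camera to tool coordinates, whose origin is the TCP and whose axes are the flange's). Camera axes: x right, y down, z forward; pixel columns grow to the right and rows downward; lengths in m; the calibration is good to about 2 mm. A picture is of the moment at which its call begins: read the wrist's pose just before it. There is no depth.
- arm.job_done(): hands the job in; it is judged then, once.
The state is a dict: "time_s": time; "joint_pos": joint angles; "joint_velocities": joint speeds; "joint_efforts": joint torques, N m; "tcp_pos": TCP position; "orientation": TCP orientation; "wrist_force": force on the tool from outside, world axes, zero at the start; "ft_torque": the same for the moment, N m; "finger_gap": opening from 0.0 (shut) to 1.0 (fully open); "gripper_force": force on a finger pad.
Only numpy, scipy, OpenCV 4.12 (cv2) and the standard library are available. Lean on these libraries where they do the work, as an engineer would, in place of code of your own. Each camera call takes 0.05 s, during which the arm holds its last target. There are 200 camera calls.

## Working session

There is one attempt and no reset: what is moved stays moved. The work goes in short steps, Python scripts to look and compute and a tool call to move; the robot and the scene stay as the last step left them, time stands still between calls to the robot, and variables do not carry over. Pictures are saved under pics/ and viewed, at most 14 in all, crops included, and the job is handed in when it is done.

Besides the shell and the picture viewer there is one more tool, called after "Emit:" by a JSON object that holds its "fn" and its "kwargs". apply_moves: Moves the arm, as the interface text tells. Its arguments: {"type":"object","properties":{"moves":{"type":"array","items":{"type":"object","properties":{"hand":{"type":"number"},"x":{"type":"number","minimum":-1,"maximum":1},"y":{"type":"number","minimum":-1,"maximum":1},"z":{"type":"number","minimum":-1,"maximum":1},"rx":{"type":"number","minimum":-1,"maximum":1},"ry":{"type":"number","minimum":-1,"maximum":1},"rz":{"type":"number","minimum":-1,"maximum":1}}}},"grip_force":{"type":"number"}},"required":["moves"]}

```bash
mkdir -p pics; ls
cat > h.py <<'E'
import numpy as np, cv2
from bench import arm
from scipy.spatial.transform import Rotation as R
def grab(n,fn=None):
    s=arm.state(); f=arm.grab_frame(n)
    if fn: cv2.imwrite('pics/'+fn,f['img'][:,:,::-1])
    K=np.array(f['mtx'])
    if 'mount' in f:
        T=np.eye(4);T[:3,:3]=R.from_euler('xyz',s['orientation']).as_matrix();T[:3,3]=s['tcp_pos']
        C=T@np.array(f['mount']); eye=C[:3,3];rot=C[:3,:3]
    else: eye=np.array(f['eye']);rot=np.array(f['rotation'])
    return f['img'],K,eye,rot
def p2w(cam,u,v,z):
    _,K,e,r=cam; d=r@np.linalg.inv(K)@np.array([u,v,1.]); return e+d*(z-e[2])/d[2]
def w2p(cam,p):
    _,K,e,r=cam; q=K@(r.T@(np.array(p)-e)); return q[:2]/q[2]
E
python3 - <<'E'
from h import *
import pickle
cams={}
for n in ['scene','side','wrist']:
    c=grab(n,n+'0.png'); cams[n]=c; print(n,c[2],c[3].round(3).tolist(),c[1].round(1).tolist())
pickle.dump(cams,open('c0.pkl','wb'))
print(arm.state())
a=np.hstack([cams['scene'][0],cams['side'][0]])
E
```

```text
pics
scene [0.29362182 0.55107215 0.72254649] [-2.411, 0.009, -2.738] [[368.4, 0.0, 254.3], [0.0, 368.4, 188.4], [0.0, 0.0, 1.0]]
side [0.51302463 0.93229629 0.83900371] [-2.27, 0.007, -3.133] [[459.4, 0.0, 249.6], [0.0, 459.4, 187.0], [0.0, 0.0, 1.0]]
wrist [0.16852785 0.60666488 0.37231064] [[0.369, 0.896, 0.249], [0.93, -0.355, -0.1], [-0.001, 0.268, -0.963]] [[279.8, 0.0, 258.2], [0.0, 279.8, 185.8], [0.0, 0.0, 1.0]]
{'time_s': 0.15, 'joint_pos': array([ 1.07398959e+00,  5.32005776e-02,  1.61396659e+00,  3.42945510e-06,
        1.47598948e+00, -1.18992028e-01]), 'joint_velocities': array([-0.00117583, -0.00161636, -0.00387413, -0.00097266,  0.00100774,
       -0.00142195]), 'joint_efforts': array([-6.26845213e-05, -3.94243348e+01, -3.70721912e+01, -1.77748502e-04,
        4.66741389e-03, -1.57903054e-05]), 'tcp_pos': array([0.23032108, 0.58049988, 0.23035548]), 'orientation': array([-3.14004012e+00, -1.89053384e-04,  2.76377747e+00]), 'wrist_force': array([-0.53420049, -0.59363662, -0.30520943]), 'ft_torque': array([-0.04319804,  0.01763168, -0.03301574]), 'gripper_force': 0.0, 'finger_gap': 1.0029517081914938}
```

```bash
sed -i "s/rot=np.array(f\['rotation'\])/rot=np.array(f['rotation']);rot=R.from_euler('xyz',rot).as_matrix() if rot.ndim==1 else rot/" h.py
python3 - <<'E'
import pickle,cv2,numpy as np
c=pickle.load(open('c0.pkl','rb'))
for n in ['scene','side']: cv2.imwrite(f'pics/{n}0b.png',cv2.resize(c[n][0][:,:,::-1],(800,600),interpolation=cv2.INTER_CUBIC))
E
```

```text
(no output)
```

View pics/scene0b.png

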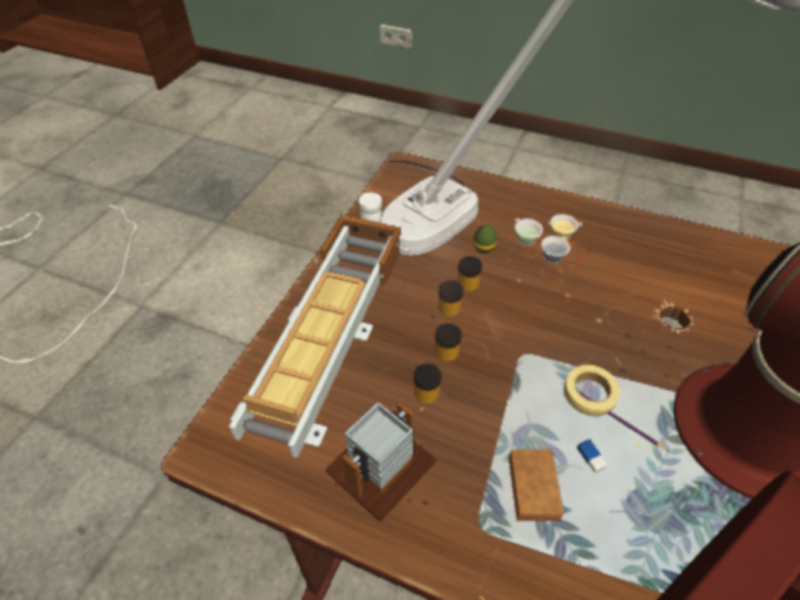

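View pics/side0b.png

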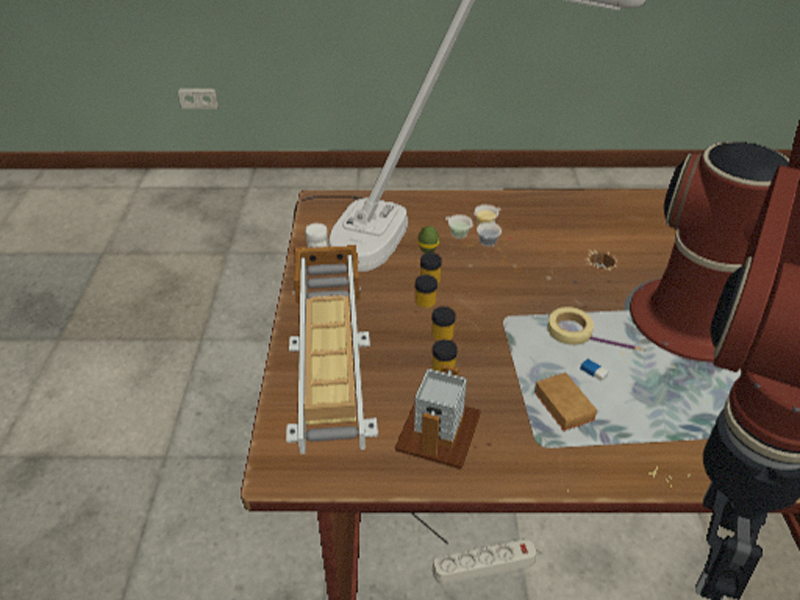

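Run:
```python
from h import *
import pickle
S=grab('scene');D=grab('side');pickle.dump((S,D),open('c0.pkl','wb'))
f=lambda U:(U+.5)/1.5625-.5
def pr(n,cam,pts,z):
    print(n,[p2w(cam,f(u),f(v),z)[:2].round(3).tolist() for u,v in pts])
pr('jars scene top',S,[(427,375),(448,336),(451,292),(470,266)],.048)
pr('jars side top',D,[(445,349),(443,315),(427,284),(431,260)],.048)
pr('stack rim scene',S,[(379,403),(413,430),(346,434)],.096)
pr('stack rim side',D,[(429,371),(467,376),(417,408),(460,412)],.096)
pr('rails scene',S,[(237,430),(300,445),(346,228),(393,236)],.04)
pr('rails side',D,[(303,448),(363,446)],.04)
pr('board scene out top',S,[(250,402),(295,415)],.067)
pr('egg',S,[(486,250)],.0); pr('lampbase',S,[(415,250),(476,205),(388,230)],0.)
def crop(c,x0,y0,x1,y1,k,fn): cv2.imwrite('pics/'+fn,cv2.resize(c[0][y0:y1,x0:x1,::-1],None,fx=k,fy=k,interpolation=cv2.INTER_CUBIC))
crop(S,145,130,325,335,2.9,'s1.png')
```

```text
jars scene top [[0.44, 0.12], [0.436, 0.044], [0.461, -0.04], [0.452, -0.106]]
jars side top [[0.44, 0.128], [0.439, 0.049], [0.463, -0.032], [0.454, -0.101]]
stack rim scene [[0.469, 0.213], [0.416, 0.232], [0.488, 0.268]]
stack rim side [[0.469, 0.222], [0.416, 0.231], [0.488, 0.29], [0.43, 0.297]]
rails scene [[0.641, 0.293], [0.554, 0.279], [0.687, -0.12], [0.601, -0.133]]
rails side [[0.644, 0.314], [0.562, 0.311]]
board scene out top [[0.634, 0.262], [0.57, 0.256]]
egg [[0.449, -0.203]]
lampbase [[0.567, -0.154], [0.505, -0.317], [0.634, -0.185]]
```

View pics/s1.png

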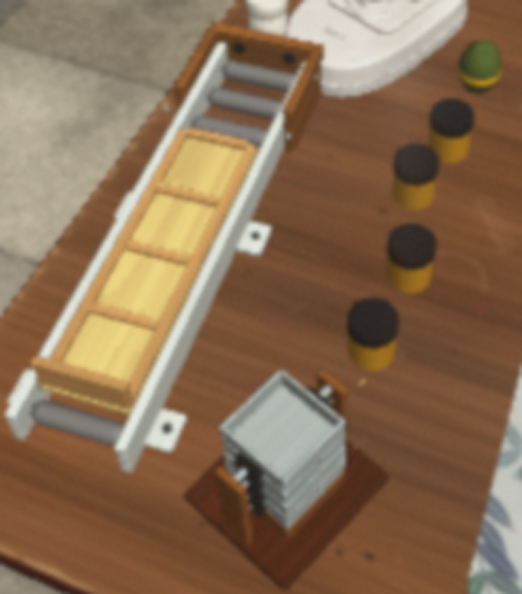

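```bash
cat >> h.py <<'E'
def rows(wps,maxd=.045,s=None):
    "wps: (x,y,z,yaw[,nmin]) ; prints rows"
    import math
    if s is None: s=arm.state(); 
    p=np.array(s['tcp_pos']);Rm=R.from_euler('xyz',s['orientation'])
    print('t %.1f'%s['time_s'],'from',p.round(4),np.round(s['orientation'],3))
    for w in wps:
        T=np.array(w[:3]);RT=R.from_euler('xyz',[math.pi,0,w[3]])
        rv=(Rm.inv()*RT).as_rotvec(); n=max(1,math.ceil(np.linalg.norm(T-p)/maxd-1e-6),math.ceil(abs(np.degrees(rv)).max()/6-.005),w[4] if len(w)>4 else 1)
        for i in range(n):
            k=n-i
            d=np.round(Rm.inv().apply((T-p)/k)/.05,2)
            r=np.round(np.degrees((Rm.inv()*RT).as_rotvec()/k)/6,2)
            p=p+Rm.apply(d*.05); Rm=Rm*R.from_rotvec(np.radians(r*6))
            print({a:float(v) for a,v in zip(['x','y','z','rx','ry','rz'],[*d,*r]) if v})
        print('--',p.round(4))
E
python3 - <<'E'
from h import *
import pickle
from scipy.optimize import least_squares
S,D=pickle.load(open('c0.pkl','rb'))
cr=lambda u,v:(145+(u+.5)/2.9-.5,130+(v+.5)/2.9-.5)
for z,n,pts in [(.096,'rim',[(283,373),(345,424),(288,470),(221,427)]),(.01,'board',[(287,588),(388,478),(185,497)]),(.048,'jars',[(373,322),(412,246),(416,164),(452,117)]),(.067,'endbd',[(37,362),(130,392)]),(.04,'rails',[(12,412),(126,455)]),(.056,'bay',[(210,26),(322,45)])]:
    print(n,[p2w(S,*cr(*q),z)[:2].round(3).tolist() for q in pts])
rows([(.45,.27,.30,1.265)])
E
```

```text
rim [[0.469, 0.215], [0.416, 0.234], [0.437, 0.277], [0.49, 0.267]]
board [[0.423, 0.316], [0.389, 0.218], [0.515, 0.286]]
jars [[0.438, 0.122], [0.436, 0.043], [0.462, -0.041], [0.452, -0.106]]
endbd [[0.642, 0.259], [0.569, 0.254]]
rails [[0.65, 0.289], [0.558, 0.286]]
bay [[0.701, -0.126], [0.592, -0.142]]
t 0.2 from [0.2304 0.5807 0.2307] [-3.141 -0.     2.764]
{'x': -0.42, 'y': -0.28, 'z': -0.09, 'rz': 0.95}
{'x': -0.45, 'y': -0.23, 'z': -0.09, 'rz': 0.95}
{'x': -0.47, 'y': -0.19, 'z': -0.09, 'rz': 0.95}
{'x': -0.49, 'y': -0.14, 'z': -0.09, 'rz': 0.96}
{'x': -0.5, 'y': -0.09, 'z': -0.09, 'rz': 0.95}
{'x': -0.51, 'y': -0.04, 'z': -0.09, 'rz': 0.96}
{'x': -0.51, 'y': 0.01, 'z': -0.09, 'rz': 0.95}
{'x': -0.5, 'y': 0.06, 'z': -0.09, 'rz': 0.96}
{'x': -0.49, 'y': 0.11, 'z': -0.09, 'rz': 0.95}
{'x': -0.48, 'y': 0.16, 'z': -0.1, 'rz': 0.96}
{'x': -0.46, 'y': 0.21, 'z': -0.09, 'rz': 0.95}
{'x': -0.44, 'y': 0.25, 'z': -0.1, 'rz': 0.96}
{'x': -0.41, 'y': 0.3, 'z': -0.09, 'rz': 0.95}
{'x': -0.38, 'y': 0.34, 'z': -0.1, 'rz': 0.96}
{'x': -0.35, 'y': 0.37, 'z': -0.09, 'ry': 0.01, 'rz': 0.95}
-- [0.45   0.2702 0.2999]
```

Emit:
{"fn": "apply_moves", "kwargs": {"moves": [{"hand": 1,"x": -0.42,"y": -0.28,"z": -0.09,"rz": 0.95},{"x": -0.45,"y": -0.23,"z": -0.09,"rz": 0.95},{"x": -0.47,"y": -0.19,"z": -0.09,"rz": 0.95},{"x": -0.49,"y": -0.14,"z": -0.09,"rz": 0.95},{"x": -0.5,"y": -0.09,"z": -0.09,"rz": 0.95},{"x": -0.5,"y": -0.04,"z": -0.09,"rz": 0.95},{"x": -0.5,"y": 0,"z": -0.09,"rz": 0.95},{"x": -0.5,"y": 0.06,"z": -0.09,"rz": 0.95}]}}

```text
invalid input
```

Emit:
{"fn": "apply_moves", "kwargs": {"moves": [{"x": -0.5,"y": 0.11,"z": -0.09,"rz": 0.95},{"x": -0.5,"y": 0.16,"z": -0.1,"rz": 0.95},{"x": -0.45,"y": 0.2,"z": -0.09,"rz": 0.95},{"x": -0.45,"y": 0.25,"z": -0.1,"rz": 0.95},{"x": -0.4,"y": 0.3,"z": -0.09,"rz": 0.95},{"x": -0.4,"y": 0.35,"z": -0.1,"rz": 0.95},{"x": -0.35,"y": 0.35,"z": -0.1,"rz": 1},{}]}}

```text
invalid input
```

Run:
```python
from h import *
import pickle
W=grab('wrist');pickle.dump(W,open('w1.pkl','wb'));print(arm.state()['tcp_pos'],arm.state()['orientation'],W[2])
cv2.imwrite('pics/w1.png',cv2.resize(W[0][:,:,::-1],(800,600),interpolation=cv2.INTER_CUBIC))
```

```text
[0.23042486 0.58073998 0.23086031] [-3.14086174e+00 -1.27676654e-04  2.76380374e+00] [0.16857627 0.60676522 0.37282644]
```

View pics/w1.png

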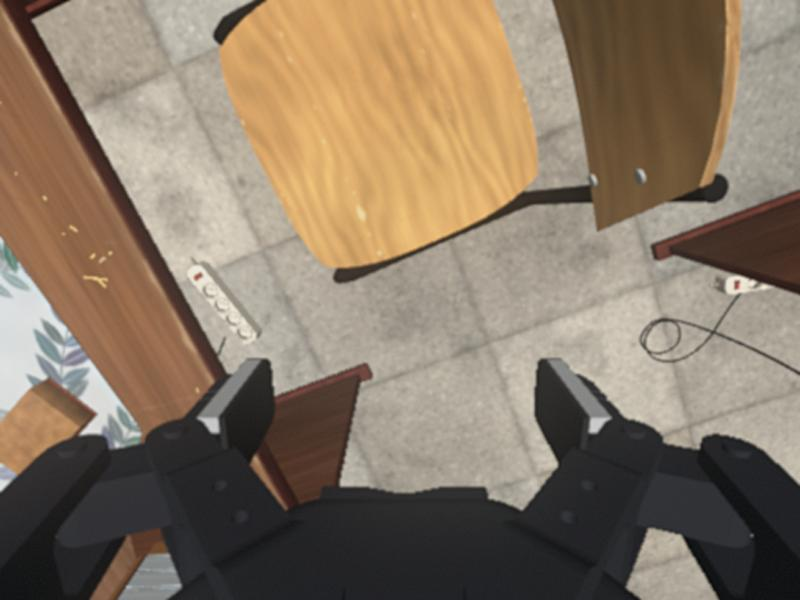

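Emit:
{"fn": "apply_moves", "kwargs": {"moves": [{"hand": 1,"x": -0.42,"y": -0.28,"z": -0.09,"rx": 0,"ry": 0,"rz": 0.95},{"hand": 1,"x": -0.45,"y": -0.23,"z": -0.09,"rx": 0,"ry": 0,"rz": 0.95},{"hand": 1,"x": -0.47,"y": -0.19,"z": -0.09,"rx": 0,"ry": 0,"rz": 0.95},{"hand": 1,"x": -0.49,"y": -0.14,"z": -0.09,"rx": 0,"ry": 0,"rz": 0.95},{"hand": 1,"x": -0.5,"y": -0.09,"z": -0.09,"rx": 0,"ry": 0,"rz": 0.95},{"hand": 1,"x": -0.5,"y": -0.04,"z": -0.09,"rx": 0,"ry": 0,"rz": 0.95},{"hand": 1,"x": -0.5,"y": 0,"z": -0.09,"rx": 0,"ry": 0,"rz": 0.95},{"hand": 1,"x": -0.5,"y": 0.06,"z": -0.09,"rx": 0,"ry": 0,"rz": 0.95}]}}

```text
time_s: 1.1
tcp_pos: [0.347, 0.4147, 0.2675]
orientation: [3.141, -0.0, 1.964]
wrist_force: [0.1, 0.3, -0.4]
finger_gap: 1.0
gripper_force: 0.0
```

```bash
sed -i "s/print({a:float(v).*/print({'hand':'H',**{a:float(v) for a,v in zip(['x','y','z','rx','ry','rz'],[*d,*r])}})/" h.py
python3 - <<'E'
from h import *
rows([(.52,.10,.40,1.5)],.05)
E
```

```text
t 1.1 from [0.347  0.4147 0.2675] [ 3.141 -0.     1.964]
{'hand': 'H', 'x': -0.89, 'y': 0.1, 'z': -0.33, 'rx': 0.0, 'ry': -0.0, 'rz': 0.55}
{'hand': 'H', 'x': -0.89, 'y': 0.15, 'z': -0.33, 'rx': 0.0, 'ry': -0.0, 'rz': 0.55}
{'hand': 'H', 'x': -0.87, 'y': 0.2, 'z': -0.33, 'rx': 0.0, 'ry': -0.0, 'rz': 0.56}
{'hand': 'H', 'x': -0.86, 'y': 0.25, 'z': -0.33, 'rx': 0.0, 'ry': -0.0, 'rz': 0.55}
{'hand': 'H', 'x': -0.85, 'y': 0.3, 'z': -0.33, 'rx': 0.0, 'ry': -0.0, 'rz': 0.56}
{'hand': 'H', 'x': -0.83, 'y': 0.35, 'z': -0.33, 'rx': 0.0, 'ry': -0.0, 'rz': 0.55}
{'hand': 'H', 'x': -0.8, 'y': 0.4, 'z': -0.34, 'rx': 0.0, 'ry': -0.0, 'rz': 0.56}
{'hand': 'H', 'x': -0.79, 'y': 0.44, 'z': -0.33, 'rx': 0.0, 'ry': -0.0, 'rz': 0.55}
-- [0.5201 0.0998 0.4   ]
```

Emit:
{"fn": "apply_moves", "kwargs": {"moves": [{"hand": 1,"x": -0.89,"y": 0.1,"z": -0.33,"rx": 0,"ry": 0,"rz": 0.55},{"hand": 1,"x": -0.89,"y": 0.15,"z": -0.33,"rx": 0,"ry": 0,"rz": 0.55},{"hand": 1,"x": -0.87,"y": 0.2,"z": -0.33,"rx": 0,"ry": 0,"rz": 0.55},{"hand": 1,"x": -0.86,"y": 0.25,"z": -0.33,"rx": 0,"ry": 0,"rz": 0.55},{"hand": 1,"x": -0.85,"y": 0.3,"z": -0.33,"rx": 0,"ry": 0,"rz": 0.55},{"hand": 1,"x": -0.83,"y": 0.35,"z": -0.33,"rx": 0,"ry": 0,"rz": 0.55},{"hand": 1,"x": -0.8,"y": 0.4,"z": -0.33,"rx": 0,"ry": 0,"rz": 0.55},{"hand": 1,"x": -0.79,"y": 0.44,"z": -0.33,"rx": 0,"ry": 0,"rz": 0.55}]}}

```text
time_s: 1.9
tcp_pos: [0.5219, 0.0999, 0.4001]
orientation: [3.141, -0.0, 1.505]
wrist_force: [1.1, 0.3, 0.2]
finger_gap: 0.998
gripper_force: 0.0
```

Emit:
{"fn": "apply_moves", "kwargs": {"moves": [{"hand": 1,"x": 0,"y": 0,"z": 0,"rx": 0,"ry": 0,"rz": 0},{"hand": 1,"x": 0,"y": 0,"z": 0,"rx": 0,"ry": 0,"rz": 0}]}}

```text
time_s: 2.1
tcp_pos: [0.5217, 0.1008, 0.3995]
orientation: [3.141, -0.0, 1.505]
wrist_force: [0.2, 0.3, -0.1]
finger_gap: 0.998
gripper_force: 0.0
```

Run:
```python
from h import *
import pickle
W=grab('wrist');pickle.dump(W,open('w1.pkl','wb'));print(arm.state()['tcp_pos'],arm.state()['orientation'],W[2])
cv2.imwrite('pics/w1.png',cv2.resize(W[0][:,:,::-1],(800,600),interpolation=cv2.INTER_CUBIC))
```

```text
[0.52115234 0.10172667 0.39891431] [-3.14086831e+00 -3.58803557e-04  1.50718816e+00] [0.52726293 0.16941631 0.54164934]
```

View pics/w1.png

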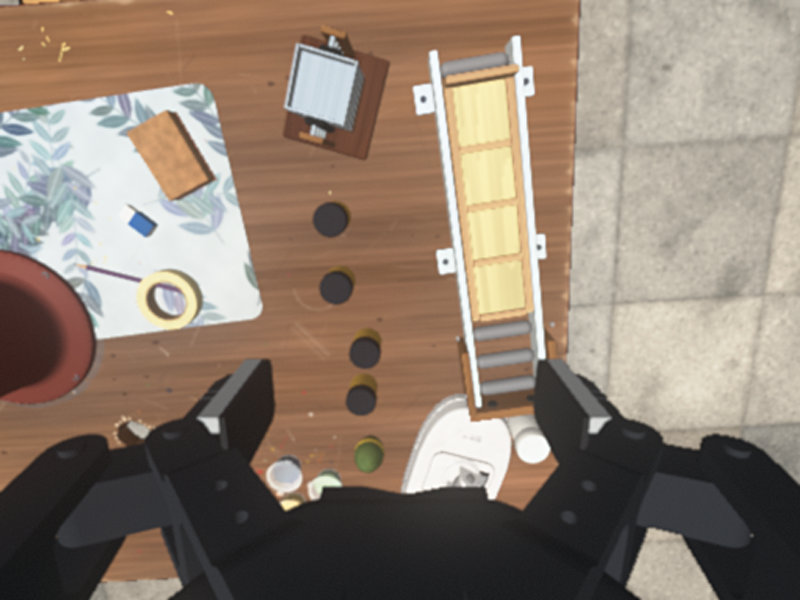

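Run:
```python
from h import *
import pickle
W=pickle.load(open('w1.pkl','rb'))
im=W[0][:,:,::-1]
c=cv2.resize(im[15:275,175:365],None,fx=3,fy=3,interpolation=cv2.INTER_CUBIC)
c=c[:600] # rows 15..215
for i in range(0,570,60): cv2.putText(c,str(i),(i,8),0,.3,(0,0,255));cv2.putText(c,str(i),(0,i+4),0,.3,(0,0,255))
cv2.imwrite('pics/w1c.png',c)
hsv=cv2.cvtColor(im,cv2.COLOR_BGR2HSV)
m=(hsv[:,:,2]<60).astype(np.uint8)
n,l,st,ce=cv2.connectedComponentsWithStats(m)
for i in range(1,n):
    if 150<st[i,4]<800 and 185<ce[i,0]<260:
        p=p2w(W,*ce[i],.048); print('cap',ce[i].round(1),st[i,2:],p.round(4))
```

```text
(no output)
```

View pics/w1c.png

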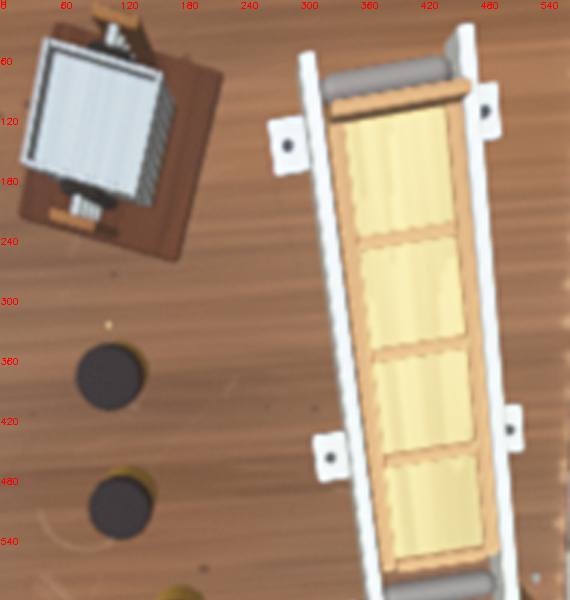

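Run:
```python
from h import *
import pickle
from scipy.optimize import least_squares
W=pickle.load(open('w1.pkl','rb')); S,D=pickle.load(open('c0.pkl','rb'))
cr=lambda u,v:(175+(u+.5)/3-.5,15+(v+.5)/3-.5)
P=lambda q,z:p2w(W,*cr(*q),z)[:2]
rim=[P(q,.096) for q in [(45,37),(163,71),(138,198),(22,162)]]
print('rim',np.round(rim,4).tolist(),'c',np.mean(rim,0).round(4))
for a,b in [(0,1),(1,2),(2,3),(3,0)]:
    d=rim[b]-rim[a];print(np.linalg.norm(d).round(4),np.degrees(np.arctan2(d[1],d[0])).round(1))
print('board',[P(q,.01).round(4).tolist() for q in [(223,72),(179,262),(19,215),(57,22)]])
for n,z,q in [('div32',.043,[(358,242),(456,226)]),('div21',.043,[(370,355),(466,340)]),('div10',.043,[(382,460),(474,444)]),('bayend',.043,[(385,572),(497,553)]),('endtop',.067,[(331,102),(470,80)]),('railL',.04,[(300,55),(370,598)]),('railR',.04,[(473,25),(518,598)])]:
    a,b=[P(k,z) for k in q];d=b-a;print(n,a.round(4),b.round(4),'mid',((a+b)/2).round(4),np.linalg.norm(d).round(4),np.degrees(np.arctan2(d[1],d[0])).round(1))
for n,cam,roi in [('W',W,(180,130,260,280)),('S',S,(255,155,320,265)),('D',D,(255,155,300,245))]:
    im=cam[0];m=np.zeros(im.shape[:2],np.uint8);x0,y0,x1,y1=roi
    m[y0:y1,x0:x1]=((im.max(2)<85)&((im.max(2).astype(int)-im.min(2))<30))[y0:y1,x0:x1]
    k,l,st,ce=cv2.connectedComponentsWithStats(m)
    for i in range(1,k):
        if st[i,4]>60: print(n,ce[i].round(1),st[i,2:],p2w(cam,*ce[i],.048 if n=='W' else .042)[:2].round(4))
```

```text
rim [[0.4371, 0.2873], [0.4918, 0.269], [0.474, 0.2127], [0.4186, 0.2331]] c [0.4554 0.2505]
0.0577 -18.5
0.0591 -107.5
0.0591 159.8
0.0573 71.1
board [[0.5193, 0.2855], [0.4849, 0.1831], [0.3917, 0.2162], [0.4275, 0.3172]]
div32 [0.5895 0.1864] [0.6449 0.1914] mid [0.6172 0.1889] 0.0556 5.1
div21 [0.5946 0.1229] [0.6507 0.1279] mid [0.6227 0.1254] 0.0563 5.1
div10 [0.6001 0.0597] [0.6557 0.0659] mid [0.6279 0.0628] 0.0559 6.4
bayend [ 0.6003 -0.0123] [ 0.6705 -0.0043] mid [ 0.6354 -0.0083] 0.0706 6.5
endtop [0.5748 0.2554] [0.6464 0.2611] mid [0.6106 0.2583] 0.0719 4.5
railL [0.5617 0.2845] [ 0.5908 -0.0303] mid [0.5763 0.1271] 0.3162 -84.7
railR [0.6547 0.2929] [ 0.6851 -0.0365] mid [0.6699 0.1282] 0.3309 -84.7
W [211.2 140.2] [ 22  22 368] [0.4419 0.1208]
W [214.8 183.6] [ 21  20 334] [0.4397 0.0421]
W [233.2 225.4] [ 19  20 300] [ 0.4659 -0.0423]
W [230.7 255.6] [ 19  19 275] [ 0.4553 -0.106 ]
S [300.4 170.1] [ 14  13 151] [ 0.4534 -0.112 ]
S [288. 186.] [ 15  13 164] [ 0.4642 -0.0471]
S [286.4 214.4] [ 16  15 194] [0.4377 0.0385]
S [272.9 240.6] [ 17  16 229] [0.4404 0.1187]
D [275.2 166.4] [ 14  13 136] [ 0.4546 -0.1076]
D [272.1 181.2] [ 14  12 133] [ 0.4653 -0.041 ]
D [283.3 202.1] [ 16  13 154] [0.4387 0.0445]
D [284.3 223.8] [ 16  14 180] [0.4402 0.1244]
```

Run:
```python
from h import *
rows([(.4555,.2505,.16,1.245),(.4555,.2505,.081,1.245)],.05)
```

```text
t 2.1 from [0.5212 0.1017 0.3989] [-3.141 -0.     1.507]
{'hand': 'H', 'x': 0.48, 'y': -0.25, 'z': 0.8, 'rx': -0.0, 'ry': -0.0, 'rz': 0.42}
{'hand': 'H', 'x': 0.47, 'y': -0.27, 'z': 0.8, 'rx': -0.0, 'ry': -0.0, 'rz': 0.42}
{'hand': 'H', 'x': 0.46, 'y': -0.29, 'z': 0.8, 'rx': -0.0, 'ry': -0.0, 'rz': 0.42}
{'hand': 'H', 'x': 0.44, 'y': -0.31, 'z': 0.79, 'rx': -0.0, 'ry': -0.0, 'rz': 0.41}
{'hand': 'H', 'x': 0.43, 'y': -0.33, 'z': 0.8, 'rx': -0.0, 'ry': -0.0, 'rz': 0.42}
{'hand': 'H', 'x': 0.42, 'y': -0.35, 'z': 0.79, 'rx': -0.01, 'ry': -0.0, 'rz': 0.41}
-- [0.4554 0.2507 0.16  ]
{'hand': 'H', 'x': -0.0, 'y': 0.0, 'z': 0.79, 'rx': 0.0, 'ry': -0.0, 'rz': 0.0}
{'hand': 'H', 'x': -0.0, 'y': 0.0, 'z': 0.79, 'rx': 0.0, 'ry': -0.0, 'rz': 0.0}
-- [0.4555 0.2507 0.081 ]
```

Emit:
{"fn": "apply_moves", "kwargs": {"moves": [{"hand": 1,"x": 0.48,"y": -0.25,"z": 0.8,"rx": 0,"ry": 0,"rz": 0.42},{"hand": 1,"x": 0.47,"y": -0.27,"z": 0.8,"rx": 0,"ry": 0,"rz": 0.42},{"hand": 1,"x": 0.46,"y": -0.29,"z": 0.8,"rx": 0,"ry": 0,"rz": 0.42},{"hand": 1,"x": 0.44,"y": -0.31,"z": 0.8,"rx": 0,"ry": 0,"rz": 0.42},{"hand": 1,"x": 0.43,"y": -0.33,"z": 0.8,"rx": 0,"ry": 0,"rz": 0.41},{"hand": 1,"x": 0.42,"y": -0.35,"z": 0.8,"rx": 0,"ry": 0,"rz": 0.41},{"hand": 1,"x": 0,"y": 0,"z": 0,"rx": 0,"ry": 0,"rz": 0},{"hand": 1,"x": 0,"y": 0,"z": 0,"rx": 0,"ry": 0,"rz": 0}]}}

```text
time_s: 2.95
tcp_pos: [0.454, 0.2514, 0.158]
orientation: [-3.14, 0.002, 1.249]
wrist_force: [0.5, -0.0, 0.7]
finger_gap: 1.002
gripper_force: 0.0
```

Run:
```python
from h import *
rows([(.4555,.2505,.081,1.245)],.04)
W=grab('wrist')
for x,y in [(-1,-1),(-1,1),(1,1),(1,-1)]:
    c,s=np.cos(-.326),np.sin(-.326); p=[.4555+.029*(c*x-s*y),.2505+.029*(s*x+c*y),.096]
    u,v=w2p(W,p); print(u,v); cv2.circle(W[0],(int(round(u)),int(round(v))),2,(255,0,0),-1)
cv2.imwrite('pics/w2.png',W[0][:,:,::-1])
```

```text
t 3.0 from [0.454  0.2514 0.158 ] [-3.140e+00  2.000e-03  1.249e+00]
{'hand': 'H', 'x': -0.0, 'y': 0.02, 'z': 0.77, 'rx': -0.01, 'ry': 0.01, 'rz': 0.02}
{'hand': 'H', 'x': -0.01, 'y': 0.02, 'z': 0.77, 'rx': -0.01, 'ry': 0.01, 'rz': 0.02}
-- [0.4556 0.2503 0.081 ]
222.864676940062 236.0054042415865
220.56543089058093 164.48058830759487
298.7682099008595 164.861457292957
295.58996603514163 236.36549024594908
```

View pics/w2.png

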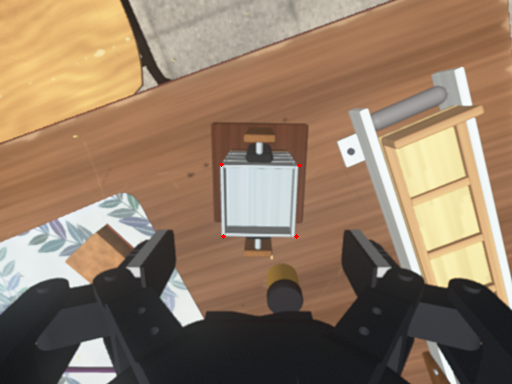

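Emit:
{"fn": "apply_moves", "kwargs": {"grip_force": 60, "moves": [{"hand": 1,"x": 0,"y": 0.02,"z": 0.77,"rx": 0,"ry": 0,"rz": 0.02},{"hand": 1,"x": 0,"y": 0.01,"z": 0.77,"rx": 0,"ry": 0,"rz": 0.02},{"hand": -1,"x": 0,"y": 0,"z": 0,"rx": 0,"ry": 0,"rz": 0},{"hand": -1,"x": 0,"y": 0,"z": 0,"rx": 0,"ry": 0,"rz": 0},{"hand": -1,"x": 0,"y": 0,"z": 0,"rx": 0,"ry": 0,"rz": 0},{"hand": -1,"x": 0,"y": 0,"z": 0,"rx": 0,"ry": 0,"rz": 0},{"hand": -1,"x": 0,"y": 0,"z": 0,"rx": 0,"ry": 0,"rz": 0}]}}

```text
time_s: 3.7
tcp_pos: [0.4563, 0.2502, 0.0848]
orientation: [-3.139, 0.001, 1.241]
wrist_force: [-8.4, -1.0, 0.9]
finger_gap: 0.655
gripper_force: 64.4
```

Emit:
{"fn": "apply_moves", "kwargs": {"moves": [{"hand": -1,"x": 0,"y": 0,"z": -0.1,"rx": 0,"ry": 0,"rz": 0},{"hand": -1,"x": 0,"y": 0,"z": -0.2,"rx": 0,"ry": 0,"rz": 0},{"hand": -1,"x": 0,"y": 0,"z": -0.4,"rx": 0,"ry": 0,"rz": 0},{"hand": -1,"x": 0,"y": 0,"z": -0.6,"rx": 0,"ry": 0,"rz": 0},{"hand": -1,"x": 0,"y": 0,"z": -0.7,"rx": 0,"ry": 0,"rz": 0},{"hand": -1,"x": 0,"y": 0,"z": 0,"rx": 0,"ry": 0,"rz": 0}]}}

```text
time_s: 4.3
tcp_pos: [0.4629, 0.2517, 0.1932]
orientation: [3.127, -0.011, 1.241]
wrist_force: [0.6, -0.1, 0.8]
finger_gap: 0.656
gripper_force: 66.7
```

Run:
```python
from h import *
W=grab('wrist','w3.png')
rows([(.6317,.0297,.16,1.663),(.6317,.0297,.075,1.663)],.045)
```

```text
t 4.3 from [0.4615 0.2512 0.1901] [ 3.13  -0.009  1.241]
{'hand': 'H', 'x': -0.44, 'y': 0.66, 'z': 0.09, 'rx': 0.02, 'ry': -0.01, 'rz': -0.58}
{'hand': 'H', 'x': -0.48, 'y': 0.64, 'z': 0.09, 'rx': 0.02, 'ry': -0.01, 'rz': -0.57}
{'hand': 'H', 'x': -0.52, 'y': 0.61, 'z': 0.09, 'rx': 0.02, 'ry': -0.01, 'rz': -0.58}
{'hand': 'H', 'x': -0.55, 'y': 0.57, 'z': 0.09, 'rx': 0.02, 'ry': -0.01, 'rz': -0.57}
{'hand': 'H', 'x': -0.59, 'y': 0.54, 'z': 0.08, 'rx': 0.01, 'ry': -0.01, 'rz': -0.58}
{'hand': 'H', 'x': -0.62, 'y': 0.5, 'z': 0.09, 'rx': 0.02, 'ry': -0.0, 'rz': -0.57}
{'hand': 'H', 'x': -0.65, 'y': 0.47, 'z': 0.08, 'rx': 0.01, 'ry': -0.01, 'rz': -0.58}
-- [0.6317 0.0297 0.1602]
{'hand': 'H', 'x': -0.0, 'y': -0.0, 'z': 0.85, 'rx': 0.0, 'ry': 0.0, 'rz': 0.0}
{'hand': 'H', 'x': -0.0, 'y': -0.0, 'z': 0.85, 'rx': 0.0, 'ry': 0.0, 'rz': 0.0}
-- [0.6317 0.0297 0.0752]
```

View pics/w3.png

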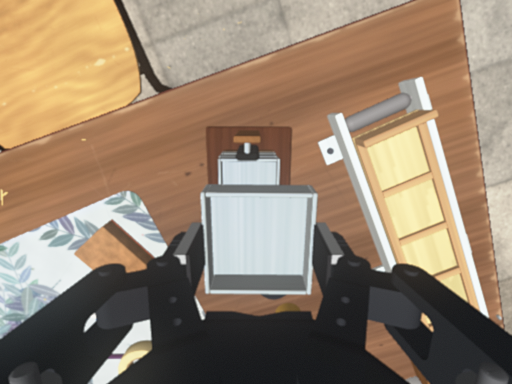

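Emit:
{"fn": "apply_moves", "kwargs": {"moves": [{"hand": -1,"x": -0.44,"y": 0.66,"z": 0,"rx": 0,"ry": 0,"rz": -0.58},{"hand": -1,"x": -0.48,"y": 0.64,"z": 0,"rx": 0,"ry": 0,"rz": -0.57},{"hand": -1,"x": -0.52,"y": 0.61,"z": 0,"rx": 0,"ry": 0,"rz": -0.58},{"hand": -1,"x": -0.55,"y": 0.57,"z": 0,"rx": 0,"ry": 0,"rz": -0.57},{"hand": -1,"x": -0.59,"y": 0.54,"z": 0,"rx": 0,"ry": 0,"rz": -0.58},{"hand": -1,"x": -0.62,"y": 0.5,"z": 0.1,"rx": 0,"ry": 0,"rz": -0.57},{"hand": -1,"x": -0.65,"y": 0.47,"z": 0.2,"rx": 0,"ry": 0,"rz": -0.58},{"hand": -1,"x": 0,"y": 0,"z": 0,"rx": 0,"ry": 0,"rz": 0}]}}

```text
time_s: 5.15
tcp_pos: [0.6293, 0.0243, 0.1667]
orientation: [3.141, 0.002, 1.659]
wrist_force: [-0.5, -0.1, -0.8]
finger_gap: 0.653
gripper_force: 66.6
```

Emit:
{"fn": "apply_moves", "kwargs": {"moves": [{"hand": -1,"x": 0,"y": 0,"z": 0,"rx": 0,"ry": 0,"rz": 0},{"hand": -1,"x": 0,"y": 0,"z": 0,"rx": 0,"ry": 0,"rz": 0},{"hand": -1,"x": 0,"y": 0,"z": 0,"rx": 0,"ry": 0,"rz": 0}]}}

```text
time_s: 5.45
tcp_pos: [0.6271, 0.0296, 0.1681]
orientation: [3.14, 0.0, 1.664]
wrist_force: [-0.7, 0.4, -0.4]
finger_gap: 0.654
gripper_force: 66.6
```

Run:
```python
from h import *
import pickle
W=grab('wrist','w4.png');pickle.dump(W,open('w4.pkl','wb'))
rows([(.6317,.0297,.08,1.663),(.6317,.0297,.057,1.663,2)],.04)
```

```text
t 5.5 from [0.6271 0.0295 0.1681] [3.14  0.    1.665]
{'hand': 'H', 'x': -0.0, 'y': 0.03, 'z': 0.59, 'rx': 0.0, 'ry': 0.0, 'rz': 0.0}
{'hand': 'H', 'x': -0.0, 'y': 0.03, 'z': 0.59, 'rx': 0.01, 'ry': 0.0, 'rz': 0.01}
{'hand': 'H', 'x': -0.0, 'y': 0.03, 'z': 0.58, 'rx': 0.0, 'ry': 0.0, 'rz': 0.0}
-- [0.6317 0.0299 0.0801]
{'hand': 'H', 'x': -0.0, 'y': 0.0, 'z': 0.23, 'rx': 0.0, 'ry': 0.0, 'rz': 0.0}
{'hand': 'H', 'x': -0.0, 'y': 0.0, 'z': 0.23, 'rx': 0.0, 'ry': 0.0, 'rz': 0.0}
-- [0.6317 0.0299 0.0571]
```

View pics/w4.png

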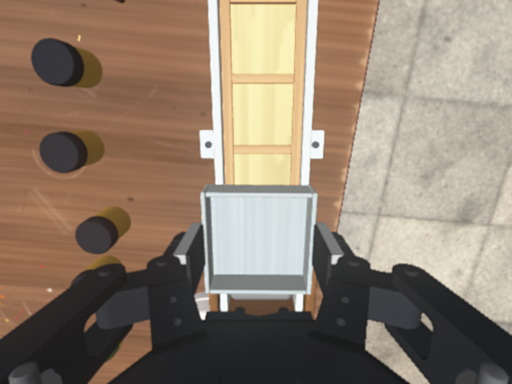

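Emit:
{"fn": "apply_moves", "kwargs": {"moves": [{"hand": -1,"x": 0,"y": 0.03,"z": 0.6,"rx": 0,"ry": 0,"rz": 0},{"hand": -1,"x": 0,"y": 0.03,"z": 0.6,"rx": 0,"ry": 0,"rz": 0},{"hand": -1,"x": 0,"y": 0.03,"z": 0.6,"rx": 0,"ry": 0,"rz": 0},{"hand": -1,"x": 0,"y": 0,"z": 0.2,"rx": 0,"ry": 0,"rz": 0},{"hand": -1,"x": 0,"y": 0,"z": 0,"rx": 0,"ry": 0,"rz": 0},{"hand": -1,"x": 0,"y": 0,"z": 0,"rx": 0,"ry": 0,"rz": 0},{"hand": -1,"x": 0,"y": 0,"z": 0,"rx": 0,"ry": 0,"rz": 0}]}}

```text
time_s: 6.2
tcp_pos: [0.6333, 0.029, 0.0698]
orientation: [3.138, 0.001, 1.663]
wrist_force: [0.8, -0.9, -0.1]
finger_gap: 0.654
gripper_force: 66.6
```

Run:
```python
from h import *
import pickle
W=pickle.load(open('w4.pkl','rb'))
for v in (78,149): print([p2w(W,u,v,.043)[:2].round(4).tolist() for u in (222,306)])
rows([(.6317,.0297,.0565,1.663,2)],.04)
```

```text
[[0.5875, 0.1209], [0.6624, 0.1279]]
[[0.5913, 0.0573], [0.6713, 0.0648]]
t 6.2 from [0.6333 0.029  0.0698] [3.138e+00 1.000e-03 1.663e+00]
{'hand': 'H', 'x': 0.01, 'y': -0.02, 'z': 0.13, 'rx': 0.02, 'ry': 0.0, 'rz': 0.0}
{'hand': 'H', 'x': 0.01, 'y': -0.01, 'z': 0.14, 'rx': 0.02, 'ry': 0.01, 'rz': 0.0}
-- [0.6318 0.0298 0.0563]
```

Emit:
{"fn": "apply_moves", "kwargs": {"moves": [{"hand": -1,"x": 0,"y": -0.01,"z": 0.12,"rx": 0,"ry": 0,"rz": 0},{"hand": -1,"x": 0,"y": 0,"z": 0.12,"rx": 0,"ry": 0,"rz": 0},{"hand": -1,"x": 0,"y": 0,"z": 0,"rx": 0,"ry": 0,"rz": 0},{"hand": -1,"x": 0,"y": 0,"z": 0,"rx": 0,"ry": 0,"rz": 0},{"hand": -1,"x": 0,"y": 0,"z": 0,"rx": 0,"ry": 0,"rz": 0}]}}

```text
time_s: 6.7
tcp_pos: [0.6318, 0.0288, 0.0557]
orientation: [3.14, 0.0, 1.663]
wrist_force: [1.5, -0.0, 1.0]
finger_gap: 0.653
gripper_force: 66.9
```

Emit:
{"fn": "apply_moves", "kwargs": {"moves": [{"hand": -1,"x": 0,"y": 0,"z": 0.02,"rx": 0,"ry": 0,"rz": 0},{"hand": -1,"x": 0,"y": 0,"z": 0,"rx": 0,"ry": 0,"rz": 0},{"hand": 1,"x": 0,"y": 0,"z": 0,"rx": 0,"ry": 0,"rz": 0},{"hand": 1,"x": 0,"y": 0,"z": 0,"rx": 0,"ry": 0,"rz": 0},{"hand": 1,"x": 0,"y": 0,"z": 0,"rx": 0,"ry": 0,"rz": 0},{"hand": 1,"x": 0,"y": 0,"z": -0.5,"rx": 0,"ry": 0,"rz": 0},{"hand": 1,"x": 0,"y": 0,"z": -0.9,"rx": 0,"ry": 0,"rz": 0},{"hand": 1,"x": 0,"y": 0,"z": -0.7,"rx": 0,"ry": 0,"rz": 0}]}}

```text
time_s: 7.5
tcp_pos: [0.631, 0.0289, 0.1604]
orientation: [-3.141, -0.0, 1.663]
wrist_force: [1.1, 0.1, 1.3]
finger_gap: 0.999
gripper_force: 0.0
```

Run:
```python
from h import *
import pickle
W=grab('wrist','w5.png');pickle.dump(W,open('w5.pkl','wb'));rows([(.4555,.2505,.15,1.245)],.045)
```

```text
t 7.5 from [0.6349 0.0287 0.1684] [3.131e+00 2.000e-03 1.663e+00]
{'hand': 'H', 'x': 0.68, 'y': -0.45, 'z': 0.05, 'rx': 0.02, 'ry': -0.0, 'rz': 0.57}
{'hand': 'H', 'x': 0.65, 'y': -0.49, 'z': 0.05, 'rx': 0.01, 'ry': -0.0, 'rz': 0.57}
{'hand': 'H', 'x': 0.62, 'y': -0.53, 'z': 0.05, 'rx': 0.02, 'ry': -0.0, 'rz': 0.57}
{'hand': 'H', 'x': 0.59, 'y': -0.57, 'z': 0.05, 'rx': 0.01, 'ry': -0.0, 'rz': 0.57}
{'hand': 'H', 'x': 0.55, 'y': -0.6, 'z': 0.05, 'rx': 0.02, 'ry': -0.0, 'rz': 0.57}
{'hand': 'H', 'x': 0.51, 'y': -0.63, 'z': 0.05, 'rx': 0.01, 'ry': -0.0, 'rz': 0.57}
{'hand': 'H', 'x': 0.48, 'y': -0.66, 'z': 0.04, 'rx': 0.01, 'ry': -0.0, 'rz': 0.58}
-- [0.4555 0.2505 0.1501]
```

View pics/w5.png

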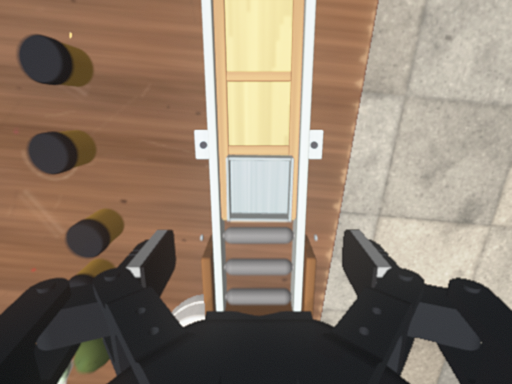

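Emit:
{"fn": "apply_moves", "kwargs": {"moves": [{"hand": 1,"x": 0.68,"y": -0.45,"z": 0,"rx": 0,"ry": 0,"rz": 0.57},{"hand": 1,"x": 0.65,"y": -0.49,"z": 0,"rx": 0,"ry": 0,"rz": 0.57},{"hand": 1,"x": 0.62,"y": -0.53,"z": 0,"rx": 0,"ry": 0,"rz": 0.57},{"hand": 1,"x": 0.59,"y": -0.55,"z": 0,"rx": 0,"ry": 0,"rz": 0.57},{"hand": 1,"x": 0.55,"y": -0.58,"z": 0,"rx": 0,"ry": 0,"rz": 0.57},{"hand": 1,"x": 0.51,"y": -0.61,"z": 0,"rx": 0,"ry": 0,"rz": 0.57},{"hand": 1,"x": 0.48,"y": -0.64,"z": 0,"rx": 0,"ry": 0,"rz": 0.58}]}}

```text
time_s: 8.25
tcp_pos: [0.4543, 0.2509, 0.1587]
orientation: [-3.141, 0.0, 1.242]
wrist_force: [0.1, 0.7, -1.0]
finger_gap: 1.003
gripper_force: 0.0
```

Emit:
{"fn": "apply_moves", "kwargs": {"moves": [{"hand": 1,"x": 0,"y": 0,"z": 0.5,"rx": 0,"ry": 0,"rz": 0},{"hand": 1,"x": 0,"y": 0,"z": 0,"rx": 0,"ry": 0,"rz": 0},{"hand": 1,"x": 0,"y": 0,"z": 0,"rx": 0,"ry": 0,"rz": 0},{"hand": 1,"x": 0,"y": 0,"z": 0,"rx": 0,"ry": 0,"rz": 0},{"hand": 1,"x": 0,"y": 0,"z": 0,"rx": 0,"ry": 0,"rz": 0},{"hand": 1,"x": 0,"y": 0,"z": 0,"rx": 0,"ry": 0,"rz": 0}]}}

```text
time_s: 8.85
tcp_pos: [0.4566, 0.2497, 0.1351]
orientation: [3.141, -0.001, 1.243]
wrist_force: [-1.3, 0.4, -1.3]
finger_gap: 1.001
gripper_force: 0.0
```

```bash
cat > jars.py <<'E'
from h import *
def jars(pr=True):
    out={}
    for n,roi,z,off in [('scene',(235,120,380,310),.042,(-.001,.0045)),('side',(240,130,330,280),.042,(-.0005,-.0005))]:
        cam=grab(n);im=cam[0];m=np.zeros(im.shape[:2],np.uint8);x0,y0,x1,y1=roi
        m[y0:y1,x0:x1]=((im.max(2)<85)&((im.max(2).astype(int)-im.min(2))<30))[y0:y1,x0:x1]
        k,l,st,ce=cv2.connectedComponentsWithStats(m)
        for i in range(1,k):
            if 80<st[i,4]<300: print(n,ce[i].round(1),st[i,4],(p2w(cam,*ce[i],z)[:2]+off).round(4))
E
python3 - <<'E'
from jars import *
jars(); rows([(.4555,.2505,.066,1.245)],.04)
E
```

```text
scene [286.4 214.4] 184 [0.4369 0.0431]
side [284.2 223.8] 175 [0.4399 0.124 ]
t 8.9 from [0.4563 0.2498 0.1348] [ 3.141e+00 -1.000e-03  1.244e+00]
{'hand': 'H', 'x': 0.0, 'y': -0.01, 'z': 0.69, 'rx': 0.0, 'ry': -0.0, 'rz': -0.01}
{'hand': 'H', 'x': 0.01, 'y': -0.01, 'z': 0.69, 'rx': 0.01, 'ry': -0.01, 'rz': -0.0}
-- [0.4556 0.2506 0.0658]
```

Emit:
{"fn": "apply_moves", "kwargs": {"moves": [{"hand": 1,"x": 0,"y": -0.01,"z": 0.69,"rx": 0,"ry": 0,"rz": 0},{"hand": 1,"x": 0.01,"y": -0.01,"z": 0.69,"rx": 0,"ry": 0,"rz": 0},{"hand": 1,"x": 0,"y": 0,"z": 0,"rx": 0,"ry": 0,"rz": 0},{"hand": -1,"x": 0,"y": 0,"z": 0,"rx": 0,"ry": 0,"rz": 0},{"hand": -1,"x": 0,"y": 0,"z": 0,"rx": 0,"ry": 0,"rz": 0},{"hand": -1,"x": 0,"y": 0,"z": 0,"rx": 0,"ry": 0,"rz": 0},{"hand": -1,"x": 0,"y": 0,"z": 0,"rx": 0,"ry": 0,"rz": 0},{"hand": -1,"x": 0,"y": 0,"z": 0,"rx": 0,"ry": 0,"rz": 0}]}}

```text
time_s: 9.75
tcp_pos: [0.4558, 0.2517, 0.0683]
orientation: [3.141, -0.002, 1.244]
wrist_force: [-5.5, 0.4, 6.0]
finger_gap: 0.653
gripper_force: 63.1
```

Emit:
{"fn": "apply_moves", "kwargs": {"moves": [{"hand": -1,"x": 0,"y": 0,"z": -0.1,"rx": 0,"ry": 0,"rz": 0},{"hand": -1,"x": 0,"y": 0,"z": -0.2,"rx": 0,"ry": 0,"rz": 0},{"hand": -1,"x": 0,"y": 0,"z": -0.4,"rx": 0,"ry": 0,"rz": 0},{"hand": -1,"x": 0,"y": 0,"z": -0.7,"rx": 0,"ry": 0,"rz": 0},{"hand": -1,"x": 0,"y": 0,"z": -0.8,"rx": 0,"ry": 0,"rz": 0},{"hand": -1,"x": 0,"y": 0,"z": 0,"rx": 0,"ry": 0,"rz": 0},{"hand": -1,"x": 0,"y": 0,"z": 0,"rx": 0,"ry": 0,"rz": 0},{"hand": -1,"x": 0,"y": 0,"z": 0,"rx": 0,"ry": 0,"rz": 0}]}}

```text
time_s: 10.55
tcp_pos: [0.4548, 0.2505, 0.1752]
orientation: [-3.141, 0.001, 1.244]
wrist_force: [0.3, 0.5, -0.2]
finger_gap: 0.652
gripper_force: 67.8
```

Run:
```python
from h import *
rows([(.6265,.0925,.17,1.663)],.045)
```

```text
t 10.6 from [0.4548 0.2505 0.1752] [-3.141e+00  1.000e-03  1.244e+00]
{'hand': 'H', 'x': -0.32, 'y': 0.71, 'z': 0.02, 'rx': -0.0, 'ry': 0.0, 'rz': -0.67}
{'hand': 'H', 'x': -0.36, 'y': 0.69, 'z': 0.02, 'rx': -0.0, 'ry': 0.0, 'rz': -0.67}
{'hand': 'H', 'x': -0.41, 'y': 0.66, 'z': 0.02, 'rx': -0.0, 'ry': 0.0, 'rz': -0.66}
{'hand': 'H', 'x': -0.46, 'y': 0.63, 'z': 0.02, 'rx': -0.0, 'ry': 0.0, 'rz': -0.67}
{'hand': 'H', 'x': -0.5, 'y': 0.6, 'z': 0.01, 'rx': -0.0, 'ry': 0.0, 'rz': -0.66}
{'hand': 'H', 'x': -0.54, 'y': 0.56, 'z': 0.02, 'rx': -0.0, 'ry': 0.0, 'rz': -0.67}
-- [0.6267 0.0923 0.1698]
```

Emit:
{"fn": "apply_moves", "kwargs": {"moves": [{"hand": -1,"x": -0.32,"y": 0.71,"z": 0,"rx": 0,"ry": 0,"rz": -0.67},{"hand": -1,"x": -0.36,"y": 0.69,"z": 0,"rx": 0,"ry": 0,"rz": -0.67},{"hand": -1,"x": -0.41,"y": 0.66,"z": 0,"rx": 0,"ry": 0,"rz": -0.66},{"hand": -1,"x": -0.46,"y": 0.63,"z": 0,"rx": 0,"ry": 0,"rz": -0.67},{"hand": -1,"x": -0.5,"y": 0.6,"z": 0,"rx": 0,"ry": 0,"rz": -0.66},{"hand": -1,"x": -0.54,"y": 0.56,"z": 0.1,"rx": 0,"ry": 0,"rz": -0.67},{"hand": -1,"x": 0,"y": 0,"z": 0.6,"rx": 0,"ry": 0,"rz": 0},{"hand": -1,"x": 0,"y": 0,"z": 0.6,"rx": 0,"ry": 0,"rz": 0}]}}

```text
time_s: 11.35
tcp_pos: [0.6275, 0.0912, 0.1087]
orientation: [-3.141, 0.0, 1.661]
wrist_force: [-0.0, 0.1, -1.2]
finger_gap: 0.648
gripper_force: 67.8
```

Emit:
{"fn": "apply_moves", "kwargs": {"moves": [{"hand": -1,"x": 0,"y": 0,"z": 0,"rx": 0,"ry": 0,"rz": 0},{"hand": -1,"x": 0,"y": 0,"z": 0,"rx": 0,"ry": 0,"rz": 0},{"hand": -1,"x": 0,"y": 0,"z": 0,"rx": 0,"ry": 0,"rz": 0},{"hand": -1,"x": 0,"y": 0,"z": 0,"rx": 0,"ry": 0,"rz": 0},{"hand": -1,"x": 0,"y": 0,"z": 0,"rx": 0,"ry": 0,"rz": 0}]}}

```text
time_s: 11.85
tcp_pos: [0.6278, 0.0928, 0.1122]
orientation: [3.139, 0.0, 1.664]
wrist_force: [-0.6, -0.7, -0.8]
finger_gap: 0.652
gripper_force: 67.8
```

Run:
```python
from h import *
rows([(.6265,.0928,.068,1.663),(.6265,.0928,.057,1.663,2)],.02)
W=grab('wrist'); # divider 3/2, 2/1 positions via column profile along carrier axis
u=np.array([-np.sin(.0925),np.cos(.0925)])
prof=[]
for s in np.arange(.02,.15,.0005):
    p=np.array([.6228,.1253])+s*u; uv=w2p(W,[*p,.043]); 
    x,y=np.round(uv).astype(int); prof.append((s,W[0][y,x-6:x+7,2].mean() if 0<=y<384 else -1))
prof=np.array(prof);d=np.diff(prof[:,1]); 
for i in np.argsort(-abs(d))[:10]: print(prof[i,0].round(4),d[i].round(0))
```

```text
t 11.8 from [0.6278 0.0928 0.1122] [3.139 0.    1.664]
{'hand': 'H', 'x': 0.0, 'y': -0.01, 'z': 0.29, 'rx': 0.01, 'ry': 0.0, 'rz': 0.0}
{'hand': 'H', 'x': 0.0, 'y': -0.01, 'z': 0.3, 'rx': 0.01, 'ry': 0.0, 'rz': 0.0}
{'hand': 'H', 'x': 0.0, 'y': -0.01, 'z': 0.29, 'rx': 0.01, 'ry': 0.0, 'rz': 0.01}
-- [0.6264 0.0927 0.0682]
{'hand': 'H', 'x': 0.0, 'y': 0.0, 'z': 0.11, 'rx': -0.0, 'ry': 0.0, 'rz': -0.0}
{'hand': 'H', 'x': 0.0, 'y': 0.0, 'z': 0.11, 'rx': -0.0, 'ry': 0.0, 'rz': -0.0}
-- [0.6264 0.0927 0.0572]
0.105 -184.0
0.058 -44.0
0.067 29.0
0.059 27.0
0.057 -18.0
0.0665 16.0
0.0585 -15.0
0.06 14.0
0.0675 6.0
0.0655 -4.0
```

Emit:
{"fn": "apply_moves", "kwargs": {"moves": [{"hand": -1,"x": -0.01,"y": -0.01,"z": 0.3,"rx": 0,"ry": 0,"rz": 0},{"hand": -1,"x": -0.01,"y": -0.01,"z": 0.3,"rx": 0,"ry": 0,"rz": 0},{"hand": -1,"x": 0,"y": -0.01,"z": 0.3,"rx": 0,"ry": 0,"rz": 0},{"hand": -1,"x": 0,"y": 0,"z": 0.1,"rx": 0,"ry": 0,"rz": 0},{"hand": -1,"x": 0,"y": 0,"z": 0.1,"rx": 0,"ry": 0,"rz": 0},{"hand": -1,"x": 0,"y": 0,"z": 0,"rx": 0,"ry": 0,"rz": 0},{"hand": -1,"x": 0,"y": 0,"z": 0,"rx": 0,"ry": 0,"rz": 0},{"hand": -1,"x": 0,"y": 0,"z": 0,"rx": 0,"ry": 0,"rz": 0}]}}

```text
time_s: 12.7
tcp_pos: [0.6252, 0.0914, 0.0572]
orientation: [-3.139, 0.0, 1.663]
wrist_force: [-8.2, -1.1, 13.0]
finger_gap: 0.653
gripper_force: 69.4
```

Emit:
{"fn": "apply_moves", "kwargs": {"moves": [{"hand": 1,"x": 0,"y": 0,"z": 0,"rx": 0,"ry": 0,"rz": 0},{"hand": 1,"x": 0,"y": 0,"z": 0,"rx": 0,"ry": 0,"rz": 0},{"hand": 1,"x": 0,"y": 0,"z": 0,"rx": 0,"ry": 0,"rz": 0},{"hand": 1,"x": 0,"y": 0,"z": -0.5,"rx": 0,"ry": 0,"rz": 0},{"hand": 1,"x": 0,"y": 0,"z": -0.8,"rx": 0,"ry": 0,"rz": 0},{"hand": 1,"x": 0,"y": 0,"z": -0.6,"rx": 0,"ry": 0,"rz": 0},{"hand": 1,"x": 0,"y": 0,"z": 0,"rx": 0,"ry": 0,"rz": 0},{"hand": 1,"x": 0,"y": 0,"z": 0,"rx": 0,"ry": 0,"rz": 0}]}}

```text
time_s: 13.5
tcp_pos: [0.6259, 0.0915, 0.1508]
orientation: [3.14, 0.0, 1.663]
wrist_force: [-0.1, -0.6, -0.2]
finger_gap: 0.995
gripper_force: 0.0
```

Run:
```python
from h import *
W=grab('wrist','w6.png')
rows([(.4555,.2505,.14,1.245)],.045)
```

```text
t 13.6 from [0.6249 0.0914 0.1491] [-3.14  -0.     1.663]
{'hand': 'H', 'x': 0.58, 'y': -0.51, 'z': 0.03, 'rx': -0.0, 'ry': 0.0, 'rz': 0.67}
{'hand': 'H', 'x': 0.54, 'y': -0.55, 'z': 0.03, 'rx': -0.0, 'ry': 0.0, 'rz': 0.66}
{'hand': 'H', 'x': 0.5, 'y': -0.59, 'z': 0.03, 'rx': -0.0, 'ry': 0.0, 'rz': 0.67}
{'hand': 'H', 'x': 0.46, 'y': -0.62, 'z': 0.03, 'rx': -0.01, 'ry': 0.0, 'rz': 0.66}
{'hand': 'H', 'x': 0.42, 'y': -0.66, 'z': 0.03, 'rx': -0.0, 'ry': 0.0, 'rz': 0.67}
{'hand': 'H', 'x': 0.37, 'y': -0.68, 'z': 0.04, 'rx': -0.01, 'ry': 0.0, 'rz': 0.66}
-- [0.4556 0.2504 0.1398]
```

View pics/w6.png

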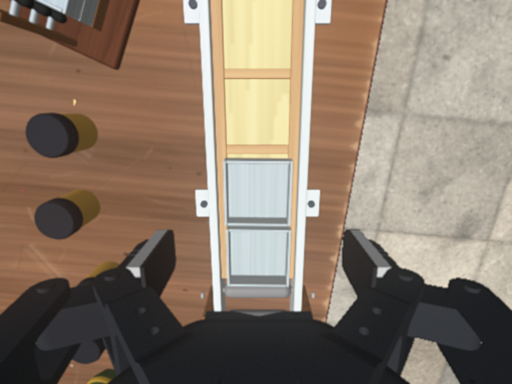

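Emit:
{"fn": "apply_moves", "kwargs": {"moves": [{"hand": 1,"x": 0.58,"y": -0.51,"z": 0,"rx": 0,"ry": 0,"rz": 0.67},{"hand": 1,"x": 0.54,"y": -0.55,"z": 0,"rx": 0,"ry": 0,"rz": 0.66},{"hand": 1,"x": 0.5,"y": -0.59,"z": 0,"rx": 0,"ry": 0,"rz": 0.67},{"hand": 1,"x": 0.46,"y": -0.62,"z": 0,"rx": 0,"ry": 0,"rz": 0.66},{"hand": 1,"x": 0.42,"y": -0.66,"z": 0,"rx": 0,"ry": 0,"rz": 0.67},{"hand": 1,"x": 0.37,"y": -0.68,"z": 0.04,"rx": 0,"ry": 0,"rz": 0.66},{"hand": 1,"x": 0,"y": 0,"z": 0.5,"rx": 0,"ry": 0,"rz": 0},{"hand": 1,"x": 0,"y": 0,"z": 0.3,"rx": 0,"ry": 0,"rz": 0}]}}

```text
time_s: 14.35
tcp_pos: [0.4536, 0.2504, 0.1048]
orientation: [-3.138, 0.003, 1.247]
wrist_force: [-0.6, -0.2, -1.0]
finger_gap: 0.994
gripper_force: 0.0
```

Emit:
{"fn": "apply_moves", "kwargs": {"moves": [{"hand": 1,"x": 0,"y": 0,"z": 0,"rx": 0,"ry": 0,"rz": 0},{"hand": 1,"x": 0,"y": 0,"z": 0,"rx": 0,"ry": 0,"rz": 0},{"hand": 1,"x": 0,"y": 0,"z": 0,"rx": 0,"ry": 0,"rz": 0},{"hand": 1,"x": 0,"y": 0,"z": 0,"rx": 0,"ry": 0,"rz": 0},{"hand": 1,"x": 0,"y": 0,"z": 0,"rx": 0,"ry": 0,"rz": 0}]}}

```text
time_s: 14.85
tcp_pos: [0.457, 0.2504, 0.1092]
orientation: [3.14, -0.001, 1.245]
wrist_force: [-0.9, -0.5, 0.1]
finger_gap: 1.001
gripper_force: 0.0
```

Run:
```python
from h import *
rows([(.4555,.2505,.048,1.245)],.04)
```

```text
t 14.8 from [0.457  0.2504 0.1092] [ 3.140e+00 -1.000e-03  1.245e+00]
{'hand': 'H', 'x': -0.0, 'y': -0.02, 'z': 0.61, 'rx': 0.01, 'ry': -0.0, 'rz': -0.0}
{'hand': 'H', 'x': -0.01, 'y': -0.01, 'z': 0.61, 'rx': 0.0, 'ry': -0.01, 'rz': -0.0}
-- [0.4555 0.2504 0.0482]
```

Emit:
{"fn": "apply_moves", "kwargs": {"moves": [{"hand": 1,"x": 0,"y": -0.02,"z": 0.61,"rx": 0,"ry": 0,"rz": 0},{"hand": 1,"x": 0,"y": -0.01,"z": 0.61,"rx": 0,"ry": 0,"rz": 0},{"hand": 1,"x": 0,"y": 0,"z": 0,"rx": 0,"ry": 0,"rz": 0},{"hand": -1,"x": 0,"y": 0,"z": 0,"rx": 0,"ry": 0,"rz": 0},{"hand": -1,"x": 0,"y": 0,"z": 0,"rx": 0,"ry": 0,"rz": 0},{"hand": -1,"x": 0,"y": 0,"z": 0,"rx": 0,"ry": 0,"rz": 0},{"hand": -1,"x": 0,"y": 0,"z": 0,"rx": 0,"ry": 0,"rz": 0},{"hand": -1,"x": 0,"y": 0,"z": 0,"rx": 0,"ry": 0,"rz": 0}]}}

```text
time_s: 15.65
tcp_pos: [0.4555, 0.2519, 0.0501]
orientation: [3.141, -0.002, 1.245]
wrist_force: [-4.6, 0.9, 6.1]
finger_gap: 0.657
gripper_force: 63.0
```

Emit:
{"fn": "apply_moves", "kwargs": {"moves": [{"hand": -1,"x": 0,"y": 0,"z": -0.1,"rx": 0,"ry": 0,"rz": 0},{"hand": -1,"x": 0,"y": 0,"z": -0.2,"rx": 0,"ry": 0,"rz": 0},{"hand": -1,"x": 0,"y": 0,"z": -0.5,"rx": 0,"ry": 0,"rz": 0},{"hand": -1,"x": 0,"y": 0,"z": -0.8,"rx": 0,"ry": 0,"rz": 0},{"hand": -1,"x": 0,"y": 0,"z": -0.8,"rx": 0,"ry": 0,"rz": 0},{"hand": -1,"x": 0,"y": 0,"z": 0,"rx": 0,"ry": 0,"rz": 0},{"hand": -1,"x": 0,"y": 0,"z": 0,"rx": 0,"ry": 0,"rz": 0},{"hand": -1,"x": 0,"y": 0,"z": 0,"rx": 0,"ry": 0,"rz": 0}]}}

```text
time_s: 16.45
tcp_pos: [0.4545, 0.2506, 0.1672]
orientation: [-3.141, 0.001, 1.245]
wrist_force: [-0.3, -0.3, -1.3]
finger_gap: 0.651
gripper_force: 68.7
```

Run:
```python
from h import *
rows([(.6202,.1565,.15,1.663),(.6202,.1565,.11,1.663)],.045)
```

```text
t 16.4 from [0.4545 0.2506 0.1672] [-3.141e+00  1.000e-03  1.245e+00]
{'hand': 'H', 'x': -0.14, 'y': 0.75, 'z': 0.07, 'rx': -0.0, 'ry': 0.0, 'rz': -0.8}
{'hand': 'H', 'x': -0.21, 'y': 0.73, 'z': 0.07, 'rx': -0.0, 'ry': 0.0, 'rz': -0.8}
{'hand': 'H', 'x': -0.27, 'y': 0.71, 'z': 0.07, 'rx': -0.0, 'ry': 0.0, 'rz': -0.8}
{'hand': 'H', 'x': -0.33, 'y': 0.69, 'z': 0.07, 'rx': -0.0, 'ry': 0.0, 'rz': -0.79}
{'hand': 'H', 'x': -0.38, 'y': 0.66, 'z': 0.06, 'rx': -0.0, 'ry': 0.0, 'rz': -0.8}
-- [0.62   0.1564 0.1501]
{'hand': 'H', 'x': 0.0, 'y': 0.0, 'z': 0.8, 'rx': -0.0, 'ry': 0.0, 'rz': 0.0}
-- [0.62   0.1564 0.1101]
```

Emit:
{"fn": "apply_moves", "kwargs": {"moves": [{"hand": -1,"x": -0.14,"y": 0.75,"z": 0.05,"rx": 0,"ry": 0,"rz": -0.8},{"hand": -1,"x": -0.21,"y": 0.73,"z": 0.05,"rx": 0,"ry": 0,"rz": -0.8},{"hand": -1,"x": -0.27,"y": 0.71,"z": 0.05,"rx": 0,"ry": 0,"rz": -0.8},{"hand": -1,"x": -0.33,"y": 0.69,"z": 0.05,"rx": 0,"ry": 0,"rz": -0.79},{"hand": -1,"x": -0.38,"y": 0.66,"z": 0.1,"rx": 0,"ry": 0,"rz": -0.8},{"hand": -1,"x": 0,"y": 0,"z": 0.8,"rx": 0,"ry": 0,"rz": 0},{"hand": -1,"x": 0,"y": 0,"z": 0,"rx": 0,"ry": 0,"rz": 0},{"hand": -1,"x": 0,"y": 0,"z": 0,"rx": 0,"ry": 0,"rz": 0}]}}

```text
time_s: 17.25
tcp_pos: [0.6182, 0.1565, 0.1097]
orientation: [-3.136, 0.0, 1.663]
wrist_force: [-0.2, 0.3, 0.8]
finger_gap: 0.647
gripper_force: 68.6
```

Emit:
{"fn": "apply_moves", "kwargs": {"moves": [{"hand": -1,"x": 0,"y": 0,"z": 0,"rx": 0,"ry": 0,"rz": 0},{"hand": -1,"x": 0,"y": 0,"z": 0,"rx": 0,"ry": 0,"rz": 0},{"hand": -1,"x": 0,"y": 0,"z": 0,"rx": 0,"ry": 0,"rz": 0}]}}

```text
time_s: 17.55
tcp_pos: [0.6209, 0.1573, 0.1141]
orientation: [3.139, -0.0, 1.664]
wrist_force: [-0.0, 0.6, -0.1]
finger_gap: 0.652
gripper_force: 68.6
```

```bash
cat > div.py <<'E'
from h import *
def edges(s0,s1,lat=0.,z=.043,C=(.6228,.1253)):
    W=grab('wrist');u=np.array([-np.sin(.0925),np.cos(.0925)]);n=np.array([u[1],-u[0]])
    ss=np.arange(s0,s1,.0005);pr=[]
    for s in ss:
        x,y=np.round(w2p(W,[*(np.array(C)+s*u+lat*n),z])).astype(int)
        pr.append(W[0][y,x-5:x+6].mean(0) if 0<=y<384 else [0,0,0])
    pr=np.array(pr);d=np.diff(pr[:,2])
    print([(float(ss[i].round(4)),int(d[i])) for i in sorted(np.argsort(-abs(d))[:6])])
    return W
E
python3 - <<'E'
from div import *
edges(.045,.085)
rows([(.6202,.1565,.067,1.663),(.6202,.1565,.057,1.663,2)],.02)
E
```

```text
[(0.0585, -14), (0.059, -25), (0.066, -14), (0.067, 11), (0.0675, 43), (0.0685, 9)]
t 17.6 from [0.6208 0.1571 0.1139] [ 3.139 -0.     1.664]
{'hand': 'H', 'x': -0.0, 'y': -0.01, 'z': 0.31, 'rx': 0.01, 'ry': -0.0, 'rz': 0.0}
{'hand': 'H', 'x': -0.01, 'y': -0.0, 'z': 0.31, 'rx': 0.01, 'ry': -0.0, 'rz': 0.0}
{'hand': 'H', 'x': -0.0, 'y': -0.0, 'z': 0.32, 'rx': 0.0, 'ry': -0.0, 'rz': 0.01}
-- [0.6204 0.1566 0.0669]
{'hand': 'H', 'x': -0.0, 'y': -0.0, 'z': 0.1, 'rx': 0.0, 'ry': -0.0, 'rz': -0.0}
{'hand': 'H', 'x': -0.0, 'y': -0.0, 'z': 0.1, 'rx': 0.0, 'ry': -0.0, 'rz': -0.0}
-- [0.6204 0.1566 0.0569]
```

Emit:
{"fn": "apply_moves", "kwargs": {"moves": [{"hand": -1,"x": 0,"y": -0.01,"z": 0.3,"rx": 0,"ry": 0,"rz": 0},{"hand": -1,"x": 0,"y": 0,"z": 0.3,"rx": 0,"ry": 0,"rz": 0},{"hand": -1,"x": 0,"y": 0,"z": 0.3,"rx": 0,"ry": 0,"rz": 0},{"hand": -1,"x": 0,"y": 0,"z": 0.1,"rx": 0,"ry": 0,"rz": 0},{"hand": -1,"x": 0,"y": 0,"z": 0.1,"rx": 0,"ry": 0,"rz": 0},{"hand": -1,"x": 0,"y": 0,"z": 0,"rx": 0,"ry": 0,"rz": 0},{"hand": -1,"x": 0,"y": 0,"z": 0,"rx": 0,"ry": 0,"rz": 0},{"hand": -1,"x": 0,"y": 0,"z": 0,"rx": 0,"ry": 0,"rz": 0}]}}

```text
time_s: 18.4
tcp_pos: [0.62, 0.1566, 0.0584]
orientation: [-3.141, 0.001, 1.663]
wrist_force: [-4.0, -0.7, 7.9]
finger_gap: 0.652
gripper_force: 69.5
```

Contact at seated height; release.

Emit:
{"fn": "apply_moves", "kwargs": {"moves": [{"hand": 1,"x": 0,"y": 0,"z": 0,"rx": 0,"ry": 0,"rz": 0},{"hand": 1,"x": 0,"y": 0,"z": 0,"rx": 0,"ry": 0,"rz": 0},{"hand": 1,"x": 0,"y": 0,"z": 0,"rx": 0,"ry": 0,"rz": 0},{"hand": 1,"x": 0,"y": 0,"z": -0.5,"rx": 0,"ry": 0,"rz": 0},{"hand": 1,"x": 0,"y": 0,"z": -0.8,"rx": 0,"ry": 0,"rz": 0},{"hand": 1,"x": 0,"y": 0,"z": -0.5,"rx": 0,"ry": 0,"rz": 0},{"hand": 1,"x": 0,"y": 0,"z": 0,"rx": 0,"ry": 0,"rz": 0},{"hand": 1,"x": 0,"y": 0,"z": 0,"rx": 0,"ry": 0,"rz": 0}]}}

```text
time_s: 19.2
tcp_pos: [0.62, 0.1567, 0.1475]
orientation: [3.141, -0.0, 1.663]
wrist_force: [0.8, 0.7, -0.6]
finger_gap: 1.002
gripper_force: 0.0
```

Run:
```python
from h import *
rows([(.4555,.2505,.14,1.245),(.4555,.2505,.095,1.245)],.045)
```

```text
t 19.2 from [0.62   0.1567 0.1475] [ 3.141 -0.     1.663]
{'hand': 'H', 'x': 0.43, 'y': -0.62, 'z': 0.03, 'rx': 0.0, 'ry': -0.0, 'rz': 0.8}
{'hand': 'H', 'x': 0.38, 'y': -0.66, 'z': 0.03, 'rx': 0.0, 'ry': -0.0, 'rz': 0.8}
{'hand': 'H', 'x': 0.33, 'y': -0.68, 'z': 0.03, 'rx': 0.0, 'ry': -0.0, 'rz': 0.8}
{'hand': 'H', 'x': 0.27, 'y': -0.71, 'z': 0.03, 'rx': 0.0, 'ry': -0.0, 'rz': 0.8}
{'hand': 'H', 'x': 0.2, 'y': -0.73, 'z': 0.03, 'rx': 0.01, 'ry': -0.0, 'rz': 0.79}
-- [0.4554 0.2504 0.1399]
{'hand': 'H', 'x': 0.0, 'y': 0.0, 'z': 0.9, 'rx': -0.0, 'ry': -0.0, 'rz': 0.0}
-- [0.4554 0.2504 0.0949]
```

Emit:
{"fn": "apply_moves", "kwargs": {"moves": [{"hand": 1,"x": 0.43,"y": -0.62,"z": 0.03,"rx": 0,"ry": 0,"rz": 0.8},{"hand": 1,"x": 0.38,"y": -0.66,"z": 0.03,"rx": 0,"ry": 0,"rz": 0.8},{"hand": 1,"x": 0.33,"y": -0.68,"z": 0.03,"rx": 0,"ry": 0,"rz": 0.8},{"hand": 1,"x": 0.27,"y": -0.71,"z": 0.03,"rx": 0,"ry": 0,"rz": 0.8},{"hand": 1,"x": 0.2,"y": -0.73,"z": 0.03,"rx": 0,"ry": 0,"rz": 0.8},{"hand": 1,"x": 0,"y": 0,"z": 0.9,"rx": 0,"ry": 0,"rz": 0},{"hand": 1,"x": 0,"y": 0,"z": 0,"rx": 0,"ry": 0,"rz": 0},{"hand": 1,"x": 0,"y": 0,"z": 0,"rx": 0,"ry": 0,"rz": 0}]}}

```text
time_s: 20.0
tcp_pos: [0.4535, 0.2496, 0.0926]
orientation: [-3.137, 0.004, 1.244]
wrist_force: [0.3, 0.3, 0.6]
finger_gap: 1.0
gripper_force: 0.0
```

Emit:
{"fn": "apply_moves", "kwargs": {"moves": [{"hand": 1,"x": 0,"y": 0,"z": 0,"rx": 0,"ry": 0,"rz": 0},{"hand": 1,"x": 0,"y": 0,"z": 0,"rx": 0,"ry": 0,"rz": 0},{"hand": 1,"x": 0,"y": 0,"z": 0,"rx": 0,"ry": 0,"rz": 0}]}}

```text
time_s: 20.3
tcp_pos: [0.4565, 0.2504, 0.0962]
orientation: [3.14, -0.001, 1.244]
wrist_force: [-0.3, 0.2, 0.1]
finger_gap: 1.003
gripper_force: 0.0
```

Run:
```python
from h import *
rows([(.4555,.2505,.030,1.245)],.04)
```

```text
t 20.3 from [0.4565 0.2504 0.0962] [ 3.140e+00 -1.000e-03  1.244e+00]
{'hand': 'H', 'x': -0.0, 'y': -0.01, 'z': 0.66, 'rx': 0.01, 'ry': -0.01, 'rz': -0.01}
{'hand': 'H', 'x': -0.01, 'y': -0.01, 'z': 0.66, 'rx': 0.01, 'ry': -0.0, 'rz': -0.0}
-- [0.4555 0.2503 0.0302]
```

Emit:
{"fn": "apply_moves", "kwargs": {"moves": [{"hand": 1,"x": 0,"y": -0.01,"z": 0.6,"rx": 0,"ry": 0,"rz": 0},{"hand": 1,"x": 0,"y": -0.01,"z": 0.5,"rx": 0,"ry": 0,"rz": 0},{"hand": 1,"x": 0,"y": 0,"z": 0.2,"rx": 0,"ry": 0,"rz": 0},{"hand": -1,"x": 0,"y": 0,"z": 0,"rx": 0,"ry": 0,"rz": 0},{"hand": -1,"x": 0,"y": 0,"z": 0,"rx": 0,"ry": 0,"rz": 0},{"hand": -1,"x": 0,"y": 0,"z": 0,"rx": 0,"ry": 0,"rz": 0},{"hand": -1,"x": 0,"y": 0,"z": 0,"rx": 0,"ry": 0,"rz": 0},{"hand": -1,"x": 0,"y": 0,"z": 0,"rx": 0,"ry": 0,"rz": 0}]}}

```text
time_s: 21.1
tcp_pos: [0.4549, 0.2513, 0.0316]
orientation: [3.141, -0.001, 1.244]
wrist_force: [-3.3, -0.1, 6.6]
finger_gap: 0.653
gripper_force: 64.0
```

Emit:
{"fn": "apply_moves", "kwargs": {"moves": [{"hand": -1,"x": 0,"y": 0,"z": -0.1,"rx": 0,"ry": 0,"rz": 0},{"hand": -1,"x": 0,"y": 0,"z": -0.2,"rx": 0,"ry": 0,"rz": 0},{"hand": -1,"x": 0,"y": 0,"z": -0.5,"rx": 0,"ry": 0,"rz": 0},{"hand": -1,"x": 0,"y": 0,"z": -0.8,"rx": 0,"ry": 0,"rz": 0},{"hand": -1,"x": 0,"y": 0,"z": -0.9,"rx": 0,"ry": 0,"rz": 0},{"hand": -1,"x": 0,"y": 0,"z": -0.2,"rx": 0,"ry": 0,"rz": 0},{"hand": -1,"x": 0,"y": 0,"z": 0,"rx": 0,"ry": 0,"rz": 0},{"hand": -1,"x": 0,"y": 0,"z": 0,"rx": 0,"ry": 0,"rz": 0}]}}

```text
time_s: 21.9
tcp_pos: [0.454, 0.2504, 0.1645]
orientation: [-3.141, 0.0, 1.244]
wrist_force: [-0.1, -0.8, -0.6]
finger_gap: 0.647
gripper_force: 66.1
```

Run:
```python
from h import *
rows([(.6140,.2202,.15,1.663),(.6140,.2202,.112,1.663)],.045)
```

```text
t 21.9 from [0.454  0.2504 0.1645] [-3.141  0.     1.244]
{'hand': 'H', 'x': 0.11, 'y': 0.81, 'z': 0.07, 'rx': -0.0, 'ry': 0.0, 'rz': -1.0}
{'hand': 'H', 'x': 0.03, 'y': 0.81, 'z': 0.07, 'rx': -0.0, 'ry': 0.0, 'rz': -1.0}
{'hand': 'H', 'x': -0.06, 'y': 0.81, 'z': 0.07, 'rx': -0.0, 'ry': 0.0, 'rz': -1.0}
{'hand': 'H', 'x': -0.14, 'y': 0.81, 'z': 0.08, 'rx': -0.0, 'ry': 0.0, 'rz': -1.0}
-- [0.6142 0.22   0.15  ]
{'hand': 'H', 'x': 0.0, 'y': -0.0, 'z': 0.76, 'rx': -0.0, 'ry': 0.0, 'rz': 0.0}
-- [0.6142 0.22   0.112 ]
```

Emit:
{"fn": "apply_moves", "kwargs": {"moves": [{"hand": -1,"x": 0.11,"y": 0.81,"z": 0,"rx": 0,"ry": 0,"rz": -1},{"hand": -1,"x": 0.03,"y": 0.81,"z": 0.05,"rx": 0,"ry": 0,"rz": -1},{"hand": -1,"x": -0.06,"y": 0.81,"z": 0.1,"rx": 0,"ry": 0,"rz": -1},{"hand": -1,"x": -0.14,"y": 0.81,"z": 0.14,"rx": 0,"ry": 0,"rz": -1},{"hand": -1,"x": 0,"y": 0,"z": 0.76,"rx": 0,"ry": 0,"rz": 0},{"hand": -1,"x": 0,"y": 0,"z": 0,"rx": 0,"ry": 0,"rz": 0},{"hand": -1,"x": 0,"y": 0,"z": 0,"rx": 0,"ry": 0,"rz": 0},{"hand": -1,"x": 0,"y": 0,"z": 0,"rx": 0,"ry": 0,"rz": 0}]}}

```text
time_s: 22.7
tcp_pos: [0.6142, 0.2205, 0.1129]
orientation: [3.141, -0.0, 1.664]
wrist_force: [0.6, 0.1, -0.3]
finger_gap: 0.649
gripper_force: 66.1
```

Emit:
{"fn": "apply_moves", "kwargs": {"moves": [{"hand": -1,"x": 0,"y": 0,"z": 0,"rx": 0,"ry": 0,"rz": 0},{"hand": -1,"x": 0,"y": 0,"z": 0,"rx": 0,"ry": 0,"rz": 0},{"hand": -1,"x": 0,"y": 0,"z": 0,"rx": 0,"ry": 0,"rz": 0}]}}

```text
time_s: 23.0
tcp_pos: [0.6148, 0.2206, 0.1136]
orientation: [3.14, -0.0, 1.664]
wrist_force: [-0.3, -0.2, -1.1]
finger_gap: 0.648
gripper_force: 66.1
```

Run:
```python
from div import *
edges(.11,.16,z=.067)
rows([(.6140,.2202,.067,1.663),(.6140,.2202,.057,1.663,2)],.02)
```

```text
[(0.117, 22), (0.1175, 26), (0.1255, -18), (0.126, -42), (0.1335, -22), (0.1385, -18)]
t 23.1 from [0.6147 0.2205 0.1133] [ 3.14  -0.     1.663]
{'hand': 'H', 'x': -0.0, 'y': -0.01, 'z': 0.31, 'rx': 0.0, 'ry': -0.0, 'rz': 0.0}
{'hand': 'H', 'x': -0.0, 'y': -0.0, 'z': 0.31, 'rx': 0.01, 'ry': -0.0, 'rz': 0.0}
{'hand': 'H', 'x': -0.0, 'y': -0.01, 'z': 0.31, 'rx': 0.0, 'ry': -0.0, 'rz': 0.0}
-- [0.6138 0.2204 0.0668]
{'hand': 'H', 'x': -0.0, 'y': 0.0, 'z': 0.1, 'rx': 0.0, 'ry': -0.0, 'rz': 0.0}
{'hand': 'H', 'x': -0.0, 'y': 0.0, 'z': 0.1, 'rx': 0.0, 'ry': -0.0, 'rz': 0.0}
-- [0.6138 0.2204 0.0568]
```

Emit:
{"fn": "apply_moves", "kwargs": {"moves": [{"hand": -1,"x": -0.02,"y": -0.01,"z": 0.3,"rx": 0,"ry": 0,"rz": 0},{"hand": -1,"x": -0.01,"y": 0,"z": 0.3,"rx": 0,"ry": 0,"rz": 0},{"hand": -1,"x": 0,"y": 0,"z": 0.3,"rx": 0,"ry": 0,"rz": 0},{"hand": -1,"x": 0,"y": 0,"z": 0.1,"rx": 0,"ry": 0,"rz": 0},{"hand": -1,"x": 0,"y": 0,"z": 0.1,"rx": 0,"ry": 0,"rz": 0},{"hand": -1,"x": 0,"y": 0,"z": 0,"rx": 0,"ry": 0,"rz": 0},{"hand": -1,"x": 0,"y": 0,"z": 0,"rx": 0,"ry": 0,"rz": 0},{"hand": -1,"x": 0,"y": 0,"z": 0,"rx": 0,"ry": 0,"rz": 0}]}}

```text
time_s: 23.85
tcp_pos: [0.6133, 0.2188, 0.0606]
orientation: [-3.138, 0.001, 1.663]
wrist_force: [-14.1, -2.2, 21.6]
finger_gap: 0.646
gripper_force: 69.3
```

Emit:
{"fn": "apply_moves", "kwargs": {"moves": [{"hand": -1,"x": 0,"y": 0,"z": -0.2,"rx": 0,"ry": 0,"rz": 0},{"hand": -1,"x": 0,"y": 0,"z": 0,"rx": 0,"ry": 0,"rz": 0},{"hand": -1,"x": 0,"y": 0,"z": 0,"rx": 0,"ry": 0,"rz": 0},{"hand": -1,"x": 0,"y": 0,"z": 0,"rx": 0,"ry": 0,"rz": 0}]}}

```text
time_s: 24.25
tcp_pos: [0.6137, 0.2185, 0.0661]
orientation: [-3.14, 0.0, 1.663]
wrist_force: [0.0, -0.0, -0.0]
finger_gap: 0.644
gripper_force: 66.1
```

Run:
```python
from div import *
W=edges(.11,.16,z=.067); s=arm.state();print(s['tcp_pos'],s['orientation'],s['wrist_force'])
S=grab('side')
a=cv2.resize(W[0][100:330,170:350,::-1],None,fx=2.2,fy=2.2,interpolation=cv2.INTER_CUBIC)
b=cv2.resize(S[0][170:300,180:260,::-1],None,fx=4,fy=4,interpolation=cv2.INTER_CUBIC)
h=max(a.shape[0],b.shape[0]);f=lambda i:np.vstack([i,np.zeros((h-i.shape[0],i.shape[1],3),np.uint8)])
cv2.imwrite('pics/p3.png',np.hstack([f(a),f(b)]))
```

```text
[(0.1195, -40), (0.1205, -31), (0.1255, -19), (0.133, -20), (0.138, 20), (0.157, -17)]
[0.61369183 0.21851293 0.06612947] [-3.14022145e+00  1.91291246e-04  1.66304786e+00] [ 0.25157033 -0.89111861 -1.19793597]
```

View pics/p3.png

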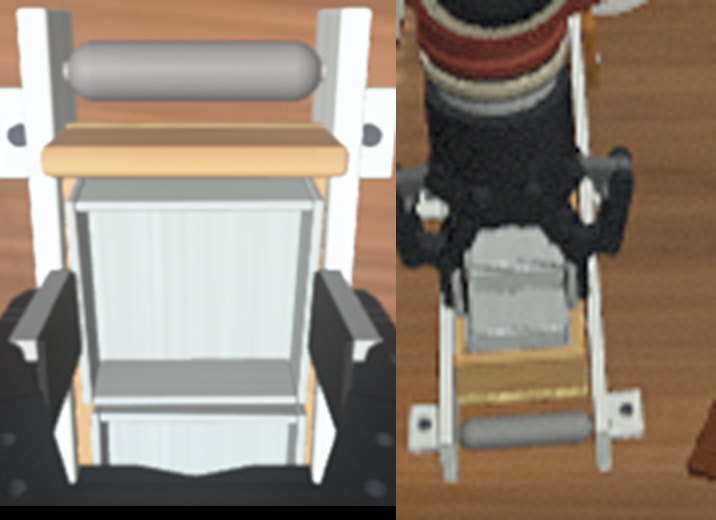

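Run:
```python
from h import *
W=grab('wrist');u=np.array([-np.sin(.0925),np.cos(.0925)]);n=np.array([u[1],-u[0]]);C=np.array([.6228,.1253])
def sl(px,py,z):
    p=p2w(W,170+px/2.2,100+py/2.2,z)[:2]-C; return (p@u*1000).round(1),(p@n*1000).round(1)
for nm,px,py,z in [('cup back L',67,178,.0765),('cup back R',325,178,.0765),('cup front L',80,402,.0765),('cup front R',305,402,.0765),('board in',195,178,.067),('board L',42,150,.067),('board R',348,150,.067),('board out',195,127,.067),('carr L',62,200,.043),('carr R',328,200,.043)]: print(nm,sl(px,py,z))
s=arm.state();p=np.array(s['tcp_pos'][:2])-C;print('tcp',p@u,p@n)
```

```text
cup back L (np.float64(128.2), np.float64(-27.2))
cup back R (np.float64(128.2), np.float64(29.9))
cup front L (np.float64(71.3), np.float64(-27.2))
cup front R (np.float64(71.3), np.float64(28.2))
board in (np.float64(125.8), np.float64(1.1))
board L (np.float64(132.5), np.float64(-34.7))
board R (np.float64(132.5), np.float64(36.9))
board out (np.float64(138.0), np.float64(1.1))
carr L (np.float64(113.2), np.float64(-36.2))
carr R (np.float64(113.2), np.float64(38.4))
tcp 0.09369127023621328 -0.0004787639857148426
```

Emit:
{"fn": "apply_moves", "kwargs": {"moves": [{"hand": -1,"x": -0.07,"y": 0,"z": 0,"rx": 0,"ry": 0,"rz": 0},{"hand": -1,"x": 0,"y": 0,"z": 0,"rx": 0,"ry": 0,"rz": 0},{"hand": -1,"x": 0,"y": 0,"z": 0.1,"rx": 0,"ry": 0,"rz": 0},{"hand": -1,"x": 0,"y": 0,"z": 0.1,"rx": 0,"ry": 0,"rz": 0},{"hand": -1,"x": 0,"y": 0,"z": 0,"rx": 0,"ry": 0,"rz": 0},{"hand": -1,"x": 0,"y": 0,"z": 0,"rx": 0,"ry": 0,"rz": 0},{"hand": -1,"x": 0,"y": 0,"z": 0,"rx": 0,"ry": 0,"rz": 0}]}}

```text
time_s: 25.1
tcp_pos: [0.6152, 0.2154, 0.0604]
orientation: [3.141, 0.0, 1.663]
wrist_force: [-6.7, -1.9, 14.1]
finger_gap: 0.645
gripper_force: 68.2
```

Run:
```python
from div import *
W=edges(.11,.16,z=.067); 
D=grab('side');S=grab('scene')
a=cv2.resize(W[0][130:330,170:350,::-1],None,fx=2.,fy=2.,interpolation=cv2.INTER_CUBIC)
b=cv2.resize(D[0][220:290,185:245,::-1],None,fx=5,fy=5,interpolation=cv2.INTER_CUBIC)
c=cv2.resize(S[0][220:290,145:215,::-1],None,fx=2,fy=2,interpolation=cv2.INTER_CUBIC)
h=max(x.shape[0] for x in (a,b));f=lambda i:np.vstack([i,np.zeros((h-i.shape[0],i.shape[1],3),np.uint8)])
cv2.imwrite('pics/p3b.png',np.hstack([f(a),f(b)]))
```

```text
[(0.119, -19), (0.1195, -58), (0.131, -18), (0.1355, 24), (0.136, 21), (0.1365, -18)]
```

View pics/p3b.png

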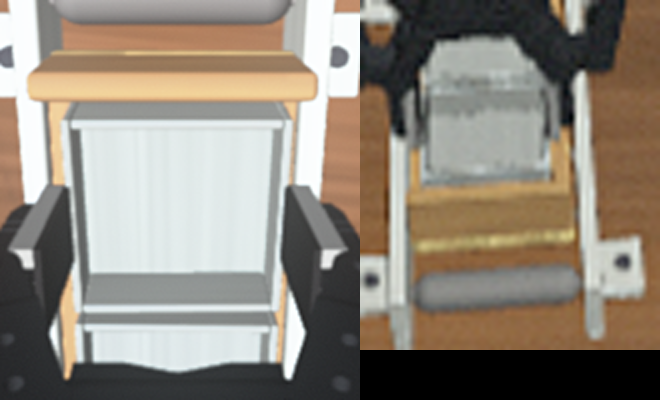

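Emit:
{"fn": "apply_moves", "kwargs": {"moves": [{"hand": -1,"x": 0,"y": 0,"z": -0.01,"rx": 0,"ry": 0,"rz": 0},{"hand": 1,"x": 0,"y": 0,"z": 0,"rx": 0,"ry": 0,"rz": 0},{"hand": 1,"x": 0,"y": 0,"z": 0,"rx": 0,"ry": 0,"rz": 0},{"hand": 1,"x": 0,"y": 0,"z": 0,"rx": 0,"ry": 0,"rz": 0},{"hand": 1,"x": 0,"y": 0,"z": -0.5,"rx": 0,"ry": 0,"rz": 0},{"hand": 1,"x": 0,"y": 0,"z": -0.8,"rx": 0,"ry": 0,"rz": 0},{"hand": 1,"x": 0,"y": 0,"z": -0.9,"rx": 0,"ry": 0,"rz": 0},{"hand": 1,"x": 0,"y": 0,"z": -0.5,"rx": 0,"ry": 0,"rz": 0}]}}

```text
time_s: 26.05
tcp_pos: [0.6158, 0.2156, 0.1968]
orientation: [3.137, -0.001, 1.663]
wrist_force: [0.1, 0.3, 0.3]
finger_gap: 1.001
gripper_force: 0.0
```

Run:
```python
from jars import *
jars();rows([(.53,.13,.34,1.663)],.045)
```

```text
scene [300.4 170.3] 140 [ 0.4522 -0.1068]
scene [288.2 186.2] 150 [ 0.4627 -0.042 ]
scene [286.3 214.4] 181 [0.4369 0.0433]
scene [273.  240.6] 222 [0.4393 0.123 ]
scene [254.  274.1] 121 [0.4456 0.2146]
side [275.  166.3] 135 [ 0.4547 -0.1088]
side [272.2 181.2] 132 [ 0.4646 -0.0417]
side [283.3 202.1] 153 [0.4384 0.044 ]
side [284.1 223.9] 174 [0.4401 0.1241]
t 26.1 from [0.6172 0.2159 0.1986] [ 3.132e+00 -1.000e-03  1.663e+00]
{'hand': 'H', 'x': -0.31, 'y': -0.37, 'z': -0.57, 'rx': 0.02, 'ry': -0.0, 'rz': 0.0}
{'hand': 'H', 'x': -0.31, 'y': -0.38, 'z': -0.57, 'rx': 0.02, 'ry': -0.0, 'rz': 0.0}
{'hand': 'H', 'x': -0.31, 'y': -0.38, 'z': -0.57, 'rx': 0.02, 'ry': -0.0, 'rz': 0.0}
{'hand': 'H', 'x': -0.31, 'y': -0.37, 'z': -0.57, 'rx': 0.01, 'ry': -0.01, 'rz': 0.0}
{'hand': 'H', 'x': -0.31, 'y': -0.38, 'z': -0.56, 'rx': 0.02, 'ry': -0.0, 'rz': 0.0}
-- [0.53   0.1299 0.34  ]
```

Emit:
{"fn": "apply_moves", "kwargs": {"moves": [{"hand": 1,"x": -0.31,"y": -0.37,"z": -0.57,"rx": 0,"ry": 0,"rz": 0},{"hand": 1,"x": -0.31,"y": -0.38,"z": -0.57,"rx": 0,"ry": 0,"rz": 0},{"hand": 1,"x": -0.31,"y": -0.38,"z": -0.57,"rx": 0,"ry": 0,"rz": 0},{"hand": 1,"x": -0.31,"y": -0.37,"z": -0.57,"rx": 0,"ry": 0,"rz": 0},{"hand": 1,"x": -0.31,"y": -0.38,"z": -0.56,"rx": 0,"ry": 0,"rz": 0},{"hand": 1,"x": 0,"y": 0,"z": 0,"rx": 0,"ry": 0,"rz": 0},{"hand": 1,"x": 0,"y": 0,"z": 0,"rx": 0,"ry": 0,"rz": 0},{"hand": 1,"x": 0,"y": 0,"z": 0,"rx": 0,"ry": 0,"rz": 0}]}}

```text
time_s: 26.95
tcp_pos: [0.5276, 0.1296, 0.332]
orientation: [-3.137, -0.0, 1.663]
wrist_force: [-0.3, 0.1, -0.5]
finger_gap: 1.0
gripper_force: 0.0
```

```bash
cat > ov.py <<'E'
from h import *
u=np.array([-np.sin(.0925),np.cos(.0925)]);n=np.array([u[1],-u[0]]);C=np.array([.6228,.1253])
def rect(cam,s0,s1,l0,l1,z,k=2):
    "orthorectified patch, k px/mm; rows s descending, cols lateral"
    q=[];
    for s,l in [(s1,l0),(s1,l1),(s0,l1),(s0,l0)]: q.append(w2p(cam,[*(C+s*u+l*n),z]))
    w,h=int((l1-l0)*1000*k),int((s1-s0)*1000*k)
    H=cv2.getPerspectiveTransform(np.float32(q),np.float32([(0,0),(w,0),(w,h),(0,h)]))
    return cv2.warpPerspective(cam[0],H,(w,h),flags=cv2.INTER_CUBIC)
E
python3 - <<'E'
from ov import *
import pickle
W=grab('wrist');pickle.dump(W,open('w7.pkl','wb'))
print(arm.state()['tcp_pos'])
m=rect(W,-.16,.16,-.06,.06,.067)
hsv=cv2.cvtColor(m,cv2.COLOR_RGB2HSV)
g=((hsv[:,:,1]<45)&(hsv[:,:,2]>90)).astype(np.uint8)
g=cv2.morphologyEx(g,cv2.MORPH_CLOSE,np.ones((3,3)))
k,l,st,ce=cv2.connectedComponentsWithStats(g)
for i in range(1,k):
    if st[i,4]>2000:
        r=cv2.minAreaRect(np.argwhere(l==i)[:,::-1].astype(np.float32));print(st[i],'c s=%.1f lat=%.1f'%(160-r[0][1]/2,-60+r[0][0]/2),np.round(np.array(r[1])/2,1),round(r[2],1))
im=W[0]; mm=((im.max(2)<85)&((im.max(2).astype(int)-im.min(2))<30)).astype(np.uint8);mm[:,:130]=0
k,l,st,ce=cv2.connectedComponentsWithStats(mm)
for i in range(1,k):
    if 250<st[i,4]<1500: print('cap',ce[i].round(1),st[i,2:],p2w(W,*ce[i],.048)[:2].round(4))
cv2.imwrite('pics/w7.png',W[0][:,:,::-1])
E
```

```text
[0.52759944 0.12969434 0.33184122]
[    0     0   216   640 95300] c s=0.2 lat=-6.2 [319.5 107.5] 90.0
cap [202.  154.7] [ 25  25 491] [0.4421 0.1213]
cap [198.8 203. ] [ 24  23 435] [0.4399 0.0427]
cap [212.5 251.2] [ 22  22 391] [ 0.4661 -0.0415]
cap [204.6 283.2] [ 22  21 363] [ 0.4554 -0.1048]
```

Run:
```python
from ov import *
import pickle
W=pickle.load(open('w7.pkl','rb'))
m=rect(W,-.16,.16,-.06,.06,.067,2)
a=cv2.rotate(m,cv2.ROTATE_90_CLOCKWISE)
b=cv2.resize(W[0][20:250,150:460],None,fx=1.4,fy=1.4,interpolation=cv2.INTER_CUBIC)
o=np.zeros((a.shape[0]+b.shape[0],640,3),np.uint8);o[:a.shape[0],:a.shape[1]]=a;o[a.shape[0]:,:b.shape[1]]=b
print(o.shape);cv2.imwrite('pics/p7.png',o[:,:,::-1])
```

```text
(562, 640, 3)
```

View pics/p7.png

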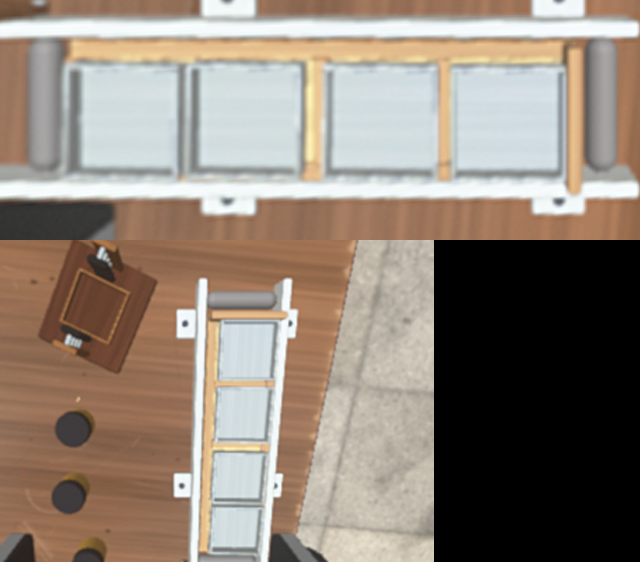

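```bash
cat >> jars.py <<'E'
def wcaps():
    W=grab('wrist');im=W[0]; mm=((im.max(2)<85)&((im.max(2).astype(int)-im.min(2))<30)).astype(np.uint8)
    k,l,st,ce=cv2.connectedComponentsWithStats(mm)
    for i in range(1,k):
        if 250<st[i,4]<9000: print('cap',ce[i].round(1),st[i,2:],p2w(W,*ce[i],.048)[:2].round(4))
E
python3 - <<'E'
from h import *
rows([(.442,.121,.12,1.663)],.05)
E
```

```text
t 27.0 from [0.5276 0.1297 0.3318] [-3.137 -0.     1.664]
{'hand': 'H', 'x': -0.0, 'y': -0.34, 'z': 0.85, 'rx': -0.01, 'ry': -0.0, 'rz': 0.0}
{'hand': 'H', 'x': -0.0, 'y': -0.34, 'z': 0.85, 'rx': -0.01, 'ry': -0.0, 'rz': 0.0}
{'hand': 'H', 'x': -0.0, 'y': -0.34, 'z': 0.85, 'rx': -0.01, 'ry': -0.0, 'rz': 0.0}
{'hand': 'H', 'x': -0.01, 'y': -0.34, 'z': 0.85, 'rx': -0.01, 'ry': -0.0, 'rz': 0.0}
{'hand': 'H', 'x': -0.0, 'y': -0.35, 'z': 0.84, 'rx': -0.0, 'ry': -0.0, 'rz': 0.01}
-- [0.442  0.1212 0.12  ]
```

Emit:
{"fn": "apply_moves", "kwargs": {"grip_force": 40, "moves": [{"hand": 1,"x": 0,"y": -0.34,"z": 0.85,"rx": 0,"ry": 0,"rz": 0},{"hand": 1,"x": 0,"y": -0.34,"z": 0.85,"rx": 0,"ry": 0,"rz": 0},{"hand": 1,"x": 0,"y": -0.34,"z": 0.85,"rx": 0,"ry": 0,"rz": 0},{"hand": 1,"x": 0,"y": -0.34,"z": 0.85,"rx": 0,"ry": 0,"rz": 0},{"hand": 1,"x": 0,"y": -0.35,"z": 0.85,"rx": 0,"ry": 0,"rz": 0},{"hand": 1,"x": 0,"y": 0,"z": 0,"rx": 0,"ry": 0,"rz": 0},{"hand": 1,"x": 0,"y": 0,"z": 0,"rx": 0,"ry": 0,"rz": 0},{"hand": 1,"x": 0,"y": 0,"z": 0,"rx": 0,"ry": 0,"rz": 0}]}}

```text
time_s: 27.8
tcp_pos: [0.4459, 0.1219, 0.1257]
orientation: [3.136, -0.0, 1.663]
wrist_force: [0.5, 0.9, 0.0]
finger_gap: 1.0
gripper_force: 0.0
```

Run:
```python
from jars import *
wcaps();rows([(.442,.121,.024,1.663)],.05)
```

```text
cap [266.4  61.3] [ 33  33 620] [0.4443 0.2236]
cap [249.5 193.8] [  46   47 1674] [0.4405 0.1222]
cap [239.8 275.9] [  42   43 1430] [0.4384 0.0448]
t 27.9 from [0.4463 0.1219 0.1262] [ 3.135 -0.     1.663]
{'hand': 'H', 'x': -0.0, 'y': -0.03, 'z': 0.68, 'rx': 0.02, 'ry': -0.0, 'rz': 0.0}
{'hand': 'H', 'x': -0.01, 'y': -0.03, 'z': 0.68, 'rx': 0.02, 'ry': -0.0, 'rz': 0.0}
{'hand': 'H', 'x': -0.0, 'y': -0.04, 'z': 0.68, 'rx': 0.02, 'ry': -0.0, 'rz': 0.0}
-- [0.4418 0.121  0.0241]
```

Emit:
{"fn": "apply_moves", "kwargs": {"moves": [{"hand": 1,"x": 0,"y": -0.02,"z": 0.65,"rx": 0,"ry": 0,"rz": 0},{"hand": 1,"x": 0,"y": -0.02,"z": 0.65,"rx": 0,"ry": 0,"rz": 0},{"hand": 1,"x": 0,"y": -0.02,"z": 0.6,"rx": 0,"ry": 0,"rz": 0},{"hand": 1,"x": 0,"y": 0,"z": 0,"rx": 0,"ry": 0,"rz": 0},{"hand": -1,"x": 0,"y": 0,"z": 0,"rx": 0,"ry": 0,"rz": 0},{"hand": -1,"x": 0,"y": 0,"z": 0,"rx": 0,"ry": 0,"rz": 0},{"hand": -1,"x": 0,"y": 0,"z": 0,"rx": 0,"ry": 0,"rz": 0},{"hand": -1,"x": 0,"y": 0,"z": 0,"rx": 0,"ry": 0,"rz": 0}]}}

```text
time_s: 28.65
tcp_pos: [0.442, 0.1215, 0.0299]
orientation: [3.137, -0.0, 1.663]
wrist_force: [-0.7, -0.2, 5.7]
finger_gap: 0.442
gripper_force: 39.7
```

Emit:
{"fn": "apply_moves", "kwargs": {"moves": [{"hand": -1,"x": 0,"y": 0,"z": 0,"rx": 0,"ry": 0,"rz": 0},{"hand": -1,"x": 0,"y": 0,"z": 0,"rx": 0,"ry": 0,"rz": 0},{"hand": -1,"x": 0,"y": 0,"z": 0,"rx": 0,"ry": 0,"rz": 0}]}}

```text
time_s: 28.95
tcp_pos: [0.442, 0.1214, 0.0299]
orientation: [3.137, -0.0, 1.663]
wrist_force: [-0.9, 0.4, 5.8]
finger_gap: 0.442
gripper_force: 39.6
```

Emit:
{"fn": "apply_moves", "kwargs": {"moves": [{"hand": -1,"x": 0,"y": 0,"z": -0.3,"rx": 0,"ry": 0,"rz": 0},{"hand": -1,"x": 0,"y": 0,"z": -0.7,"rx": 0,"ry": 0,"rz": 0},{"hand": -1,"x": 0,"y": 0,"z": -0.8,"rx": 0,"ry": 0,"rz": 0},{"hand": -1,"x": 0,"y": 0,"z": -0.7,"rx": 0,"ry": 0,"rz": 0},{"hand": -1,"x": 0,"y": 0,"z": 0,"rx": 0,"ry": 0,"rz": 0},{"hand": -1,"x": 0,"y": 0,"z": 0,"rx": 0,"ry": 0,"rz": 0}]}}

```text
time_s: 29.55
tcp_pos: [0.4407, 0.1213, 0.154]
orientation: [3.138, -0.0, 1.663]
wrist_force: [-0.0, 0.1, -1.5]
finger_gap: 0.439
gripper_force: 40.3
```

Run:
```python
from h import *
rows([(.6141,.2189,.15,1.663)],.04)
```

```text
t 29.6 from [0.4407 0.1213 0.154 ] [ 3.138 -0.     1.663]
{'hand': 'H', 'x': 0.32, 'y': 0.73, 'z': 0.02, 'rx': 0.01, 'ry': -0.0, 'rz': 0.0}
{'hand': 'H', 'x': 0.33, 'y': 0.73, 'z': 0.02, 'rx': 0.01, 'ry': -0.0, 'rz': 0.0}
{'hand': 'H', 'x': 0.32, 'y': 0.72, 'z': 0.02, 'rx': 0.0, 'ry': -0.0, 'rz': 0.0}
{'hand': 'H', 'x': 0.33, 'y': 0.73, 'z': 0.01, 'rx': 0.01, 'ry': -0.0, 'rz': 0.0}
{'hand': 'H', 'x': 0.32, 'y': 0.72, 'z': 0.02, 'rx': 0.0, 'ry': -0.0, 'rz': 0.0}
-- [0.614  0.2187 0.1498]
```

Emit:
{"fn": "apply_moves", "kwargs": {"moves": [{"hand": -1,"x": 0.32,"y": 0.73,"z": 0,"rx": 0,"ry": 0,"rz": 0},{"hand": -1,"x": 0.33,"y": 0.73,"z": 0,"rx": 0,"ry": 0,"rz": 0},{"hand": -1,"x": 0.32,"y": 0.73,"z": 0,"rx": 0,"ry": 0,"rz": 0},{"hand": -1,"x": 0.33,"y": 0.73,"z": 0,"rx": 0,"ry": 0,"rz": 0},{"hand": -1,"x": 0.33,"y": 0.73,"z": 0,"rx": 0,"ry": 0,"rz": 0},{"hand": -1,"x": 0,"y": 0,"z": 0.3,"rx": 0,"ry": 0,"rz": 0},{"hand": -1,"x": 0,"y": 0,"z": 0.6,"rx": 0,"ry": 0,"rz": 0},{"hand": -1,"x": 0,"y": 0,"z": 0,"rx": 0,"ry": 0,"rz": 0}]}}

```text
time_s: 30.35
tcp_pos: [0.6091, 0.218, 0.0996]
orientation: [-3.128, 0.002, 1.663]
wrist_force: [-1.3, -0.5, -1.8]
finger_gap: 0.438
gripper_force: 40.5
```

Emit:
{"fn": "apply_moves", "kwargs": {"moves": [{"hand": -1,"x": 0,"y": 0,"z": 0,"rx": 0,"ry": 0,"rz": 0},{"hand": -1,"x": 0,"y": 0,"z": 0,"rx": 0,"ry": 0,"rz": 0},{"hand": -1,"x": 0,"y": 0,"z": 0,"rx": 0,"ry": 0,"rz": 0},{"hand": -1,"x": 0,"y": 0,"z": 0,"rx": 0,"ry": 0,"rz": 0}]}}

```text
time_s: 30.75
tcp_pos: [0.6148, 0.2193, 0.109]
orientation: [3.139, -0.0, 1.663]
wrist_force: [0.1, -0.3, -1.2]
finger_gap: 0.439
gripper_force: 40.5
```

Emit:
{"fn": "apply_moves", "kwargs": {"moves": [{"hand": -1,"x": 0,"y": 0,"z": 0.3,"rx": 0,"ry": 0,"rz": 0},{"hand": -1,"x": 0,"y": 0,"z": 0.18,"rx": 0,"ry": 0,"rz": 0},{"hand": -1,"x": 0,"y": 0,"z": 0.08,"rx": 0,"ry": 0,"rz": 0},{"hand": -1,"x": 0,"y": 0,"z": 0,"rx": 0,"ry": 0,"rz": 0},{"hand": -1,"x": 0,"y": 0,"z": 0,"rx": 0,"ry": 0,"rz": 0},{"hand": -1,"x": 0,"y": 0,"z": 0,"rx": 0,"ry": 0,"rz": 0}]}}

```text
time_s: 31.35
tcp_pos: [0.6138, 0.2192, 0.0809]
orientation: [-3.14, 0.0, 1.663]
wrist_force: [-6.0, -1.6, 10.6]
finger_gap: 0.443
gripper_force: 41.4
```

Seated at the expected height. Release, rise, and go to the next jar.

Emit:
{"fn": "apply_moves", "kwargs": {"moves": [{"hand": 1,"x": 0,"y": 0,"z": 0,"rx": 0,"ry": 0,"rz": 0},{"hand": 1,"x": 0,"y": 0,"z": 0,"rx": 0,"ry": 0,"rz": 0},{"hand": 1,"x": 0,"y": 0,"z": 0,"rx": 0,"ry": 0,"rz": 0},{"hand": 1,"x": 0,"y": 0,"z": -0.4,"rx": 0,"ry": 0,"rz": 0},{"hand": 1,"x": 0,"y": 0,"z": -0.7,"rx": 0,"ry": 0,"rz": 0},{"hand": 1,"x": 0,"y": 0,"z": -0.4,"rx": 0,"ry": 0,"rz": 0},{"hand": 1,"x": 0,"y": 0,"z": 0,"rx": 0,"ry": 0,"rz": 0},{"hand": 1,"x": 0,"y": 0,"z": 0,"rx": 0,"ry": 0,"rz": 0}]}}

```text
time_s: 32.15
tcp_pos: [0.614, 0.2192, 0.1538]
orientation: [-3.141, 0.0, 1.663]
wrist_force: [-1.0, 0.2, 0.0]
finger_gap: 1.002
gripper_force: 0.0
```

Run:
```python
from jars import *
wcaps();jars();rows([(.4395,.0425,.12,1.663)],.045)
```

```text
cap [77.2 99.8] [ 68  19 704] [0.4557 0.2802]
cap [ 59.1 171.2] [ 68  28 888] [0.4343 0.2161]
cap [257.1 199.7] [  48   51 1701] [0.6156 0.2055]
scene [300.4 170.4] 136 [ 0.452  -0.1064]
scene [288.2 186.4] 141 [ 0.4624 -0.0417]
scene [286.4 214.4] 178 [0.4368 0.0432]
scene [254.  274.2] 115 [0.4455 0.2149]
side [275.  166.3] 135 [ 0.4546 -0.1088]
side [272.2 181.2] 133 [ 0.4646 -0.0415]
side [283.3 202.1] 152 [0.4383 0.0439]
t 32.3 from [0.6129 0.2189 0.1518] [-3.138e+00  1.000e-03  1.663e+00]
{'hand': 'H', 'x': -0.53, 'y': -0.63, 'z': 0.11, 'rx': -0.01, 'ry': 0.0, 'rz': 0.0}
{'hand': 'H', 'x': -0.53, 'y': -0.63, 'z': 0.11, 'rx': -0.01, 'ry': 0.0, 'rz': 0.0}
{'hand': 'H', 'x': -0.53, 'y': -0.63, 'z': 0.11, 'rx': -0.0, 'ry': 0.0, 'rz': 0.0}
{'hand': 'H', 'x': -0.53, 'y': -0.63, 'z': 0.11, 'rx': -0.01, 'ry': 0.0, 'rz': 0.0}
{'hand': 'H', 'x': -0.54, 'y': -0.63, 'z': 0.1, 'rx': -0.0, 'ry': 0.0, 'rz': 0.0}
{'hand': 'H', 'x': -0.53, 'y': -0.63, 'z': 0.11, 'rx': -0.01, 'ry': 0.0, 'rz': 0.0}
-- [0.4393 0.0426 0.1198]
```

Emit:
{"fn": "apply_moves", "kwargs": {"moves": [{"hand": 1,"x": -0.53,"y": -0.63,"z": 0,"rx": 0,"ry": 0,"rz": 0},{"hand": 1,"x": -0.53,"y": -0.63,"z": 0,"rx": 0,"ry": 0,"rz": 0},{"hand": 1,"x": -0.53,"y": -0.63,"z": 0,"rx": 0,"ry": 0,"rz": 0},{"hand": 1,"x": -0.53,"y": -0.63,"z": 0.2,"rx": 0,"ry": 0,"rz": 0},{"hand": 1,"x": -0.53,"y": -0.63,"z": 0.3,"rx": 0,"ry": 0,"rz": 0},{"hand": 1,"x": -0.53,"y": -0.63,"z": 0.3,"rx": 0,"ry": 0,"rz": 0},{"hand": 1,"x": 0,"y": 0,"z": 0,"rx": 0,"ry": 0,"rz": 0},{"hand": 1,"x": 0,"y": 0,"z": 0,"rx": 0,"ry": 0,"rz": 0}]}}

```text
time_s: 33.1
tcp_pos: [0.4393, 0.0432, 0.1128]
orientation: [-3.14, -0.001, 1.662]
wrist_force: [0.5, -0.2, 0.4]
finger_gap: 0.998
gripper_force: 0.0
```

Emit:
{"fn": "apply_moves", "kwargs": {"moves": [{"hand": 1,"x": 0,"y": 0,"z": 0,"rx": 0,"ry": 0,"rz": 0},{"hand": 1,"x": 0,"y": 0,"z": 0,"rx": 0,"ry": 0,"rz": 0},{"hand": 1,"x": 0,"y": 0,"z": 0,"rx": 0,"ry": 0,"rz": 0}]}}

```text
time_s: 33.4
tcp_pos: [0.4417, 0.0439, 0.1151]
orientation: [3.14, 0.0, 1.664]
wrist_force: [0.3, -0.3, 0.7]
finger_gap: 0.994
gripper_force: 0.0
```

Run:
```python
from jars import *
wcaps();rows([(.4395,.0428,.026,1.663)],.05)
```

```text
cap [251.8 200.5] [  48   48 1811] [0.4382 0.0422]
t 33.5 from [0.4414 0.0439 0.1149] [3.141 0.    1.664]
{'hand': 'H', 'x': -0.01, 'y': -0.02, 'z': 0.89, 'rx': 0.0, 'ry': 0.0, 'rz': 0.01}
{'hand': 'H', 'x': -0.01, 'y': -0.02, 'z': 0.89, 'rx': 0.01, 'ry': 0.0, 'rz': 0.0}
-- [0.4396 0.0427 0.0259]
```

Emit:
{"fn": "apply_moves", "kwargs": {"moves": [{"hand": 1,"x": -0.01,"y": -0.02,"z": 0.6,"rx": 0,"ry": 0,"rz": 0},{"hand": 1,"x": -0.01,"y": -0.02,"z": 0.6,"rx": 0,"ry": 0,"rz": 0},{"hand": 1,"x": 0,"y": 0,"z": 0.58,"rx": 0,"ry": 0,"rz": 0},{"hand": 1,"x": 0,"y": 0,"z": 0,"rx": 0,"ry": 0,"rz": 0},{"hand": -1,"x": 0,"y": 0,"z": 0,"rx": 0,"ry": 0,"rz": 0},{"hand": -1,"x": 0,"y": 0,"z": 0,"rx": 0,"ry": 0,"rz": 0},{"hand": -1,"x": 0,"y": 0,"z": 0,"rx": 0,"ry": 0,"rz": 0},{"hand": -1,"x": 0,"y": 0,"z": 0,"rx": 0,"ry": 0,"rz": 0}]}}

```text
time_s: 34.25
tcp_pos: [0.4404, 0.0422, 0.0274]
orientation: [3.138, 0.001, 1.663]
wrist_force: [-0.8, 0.1, 5.4]
finger_gap: 0.441
gripper_force: 40.0
```

Emit:
{"fn": "apply_moves", "kwargs": {"moves": [{"hand": -1,"x": 0,"y": 0,"z": 0,"rx": 0,"ry": 0,"rz": 0},{"hand": -1,"x": 0,"y": 0,"z": -0.3,"rx": 0,"ry": 0,"rz": 0},{"hand": -1,"x": 0,"y": 0,"z": -0.7,"rx": 0,"ry": 0,"rz": 0},{"hand": -1,"x": 0,"y": 0,"z": -0.8,"rx": 0,"ry": 0,"rz": 0},{"hand": -1,"x": 0,"y": 0,"z": -0.7,"rx": 0,"ry": 0,"rz": 0},{"hand": -1,"x": 0,"y": 0,"z": 0,"rx": 0,"ry": 0,"rz": 0},{"hand": -1,"x": 0,"y": 0,"z": 0,"rx": 0,"ry": 0,"rz": 0},{"hand": -1,"x": 0,"y": 0,"z": 0,"rx": 0,"ry": 0,"rz": 0}]}}

```text
time_s: 35.05
tcp_pos: [0.4376, 0.0423, 0.1488]
orientation: [-3.139, -0.0, 1.663]
wrist_force: [-0.1, 0.2, -0.4]
finger_gap: 0.441
gripper_force: 40.3
```

Run:
```python
from h import *
rows([(.6199,.1562,.15,1.663),(.6199,.1562,.11,1.663)],.045)
```

```text
t 35.0 from [0.4376 0.0423 0.1488] [-3.139 -0.     1.663]
{'hand': 'H', 'x': 0.39, 'y': 0.77, 'z': -0.01, 'rx': -0.0, 'ry': -0.0, 'rz': 0.0}
{'hand': 'H', 'x': 0.39, 'y': 0.77, 'z': -0.01, 'rx': -0.01, 'ry': -0.0, 'rz': 0.0}
{'hand': 'H', 'x': 0.38, 'y': 0.77, 'z': -0.0, 'rx': -0.0, 'ry': -0.0, 'rz': 0.0}
{'hand': 'H', 'x': 0.39, 'y': 0.76, 'z': -0.01, 'rx': -0.01, 'ry': -0.0, 'rz': 0.0}
{'hand': 'H', 'x': 0.38, 'y': 0.77, 'z': 0.0, 'rx': -0.0, 'ry': -0.0, 'rz': 0.0}
-- [0.6199 0.1561 0.15  ]
{'hand': 'H', 'x': 0.0, 'y': 0.0, 'z': 0.8, 'rx': -0.0, 'ry': -0.0, 'rz': 0.0}
-- [0.6199 0.1561 0.11  ]
```

Emit:
{"fn": "apply_moves", "kwargs": {"moves": [{"hand": -1,"x": 0.39,"y": 0.77,"z": 0,"rx": 0,"ry": 0,"rz": 0},{"hand": -1,"x": 0.39,"y": 0.77,"z": 0,"rx": 0,"ry": 0,"rz": 0},{"hand": -1,"x": 0.38,"y": 0.77,"z": 0,"rx": 0,"ry": 0,"rz": 0},{"hand": -1,"x": 0.39,"y": 0.77,"z": 0,"rx": 0,"ry": 0,"rz": 0},{"hand": -1,"x": 0.38,"y": 0.77,"z": 0,"rx": 0,"ry": 0,"rz": 0},{"hand": -1,"x": 0,"y": 0,"z": 0.3,"rx": 0,"ry": 0,"rz": 0},{"hand": -1,"x": 0,"y": 0,"z": 0.5,"rx": 0,"ry": 0,"rz": 0},{"hand": -1,"x": 0,"y": 0,"z": 0,"rx": 0,"ry": 0,"rz": 0}]}}

```text
time_s: 35.85
tcp_pos: [0.6168, 0.1554, 0.1031]
orientation: [-3.129, 0.001, 1.663]
wrist_force: [-0.8, -0.2, -1.9]
finger_gap: 0.44
gripper_force: 40.5
```

Emit:
{"fn": "apply_moves", "kwargs": {"moves": [{"hand": -1,"x": 0,"y": 0,"z": 0,"rx": 0,"ry": 0,"rz": 0},{"hand": -1,"x": 0,"y": 0,"z": 0,"rx": 0,"ry": 0,"rz": 0},{"hand": -1,"x": 0,"y": 0,"z": 0,"rx": 0,"ry": 0,"rz": 0},{"hand": -1,"x": 0,"y": 0,"z": 0,"rx": 0,"ry": 0,"rz": 0}]}}

```text
time_s: 36.25
tcp_pos: [0.622, 0.156, 0.1118]
orientation: [3.139, -0.0, 1.663]
wrist_force: [-1.6, 0.5, -0.3]
finger_gap: 0.438
gripper_force: 40.5
```

Down 33.5 mm (0.67), slightly −x.

Emit:
{"fn": "apply_moves", "kwargs": {"moves": [{"hand": -1,"x": 0,"y": -0.02,"z": 0.3,"rx": 0,"ry": 0,"rz": 0},{"hand": -1,"x": 0,"y": -0.01,"z": 0.27,"rx": 0,"ry": 0,"rz": 0},{"hand": -1,"x": 0,"y": 0,"z": 0.1,"rx": 0,"ry": 0,"rz": 0},{"hand": -1,"x": 0,"y": 0,"z": 0,"rx": 0,"ry": 0,"rz": 0},{"hand": -1,"x": 0,"y": 0,"z": 0,"rx": 0,"ry": 0,"rz": 0},{"hand": -1,"x": 0,"y": 0,"z": 0,"rx": 0,"ry": 0,"rz": 0}]}}

```text
time_s: 36.85
tcp_pos: [0.6188, 0.1559, 0.0779]
orientation: [-3.137, 0.0, 1.663]
wrist_force: [-7.9, -1.1, 12.1]
finger_gap: 0.441
gripper_force: 42.0
```

Emit:
{"fn": "apply_moves", "kwargs": {"moves": [{"hand": 1,"x": 0,"y": 0,"z": 0,"rx": 0,"ry": 0,"rz": 0},{"hand": 1,"x": 0,"y": 0,"z": 0,"rx": 0,"ry": 0,"rz": 0},{"hand": 1,"x": 0,"y": 0,"z": 0,"rx": 0,"ry": 0,"rz": 0},{"hand": 1,"x": 0,"y": 0,"z": -0.4,"rx": 0,"ry": 0,"rz": 0},{"hand": 1,"x": 0,"y": 0,"z": -0.7,"rx": 0,"ry": 0,"rz": 0},{"hand": 1,"x": 0,"y": 0,"z": -0.4,"rx": 0,"ry": 0,"rz": 0},{"hand": 1,"x": 0,"y": 0,"z": 0,"rx": 0,"ry": 0,"rz": 0},{"hand": 1,"x": 0,"y": 0,"z": 0,"rx": 0,"ry": 0,"rz": 0}]}}

```text
time_s: 37.65
tcp_pos: [0.6198, 0.156, 0.1512]
orientation: [-3.141, -0.0, 1.663]
wrist_force: [-0.5, 0.2, -1.1]
finger_gap: 1.001
gripper_force: 0.0
```

Run:
```python
from jars import *
wcaps();jars();rows([(.4655,-.0415,.12,1.663)],.045)
```

```text
cap [69.5 12.7] [ 69  30 595] [0.4623 0.282 ]
cap [40. 93.] [ 79  21 931] [0.4326 0.2197]
cap [247.8 114.8] [  54   56 2377] [0.6065 0.2182]
cap [257.9 204.3] [  49   51 2013] [0.6224 0.1388]
scene [300.4 170.3] 140 [ 0.4522 -0.1068]
scene [288.2 186.2] 153 [ 0.4627 -0.0423]
scene [254.  274.1] 124 [0.4457 0.2146]
side [275.1 166.5] 132 [ 0.4545 -0.1076]
side [272.2 181.3] 133 [ 0.4647 -0.0412]
t 37.8 from [0.6187 0.1558 0.1494] [-3.138  0.     1.663]
{'hand': 'H', 'x': -0.61, 'y': -0.57, 'z': 0.1, 'rx': -0.01, 'ry': 0.0, 'rz': 0.0}
{'hand': 'H', 'x': -0.61, 'y': -0.57, 'z': 0.1, 'rx': -0.01, 'ry': 0.0, 'rz': 0.0}
{'hand': 'H', 'x': -0.61, 'y': -0.57, 'z': 0.1, 'rx': -0.0, 'ry': 0.0, 'rz': 0.0}
{'hand': 'H', 'x': -0.61, 'y': -0.57, 'z': 0.1, 'rx': -0.01, 'ry': 0.0, 'rz': 0.0}
{'hand': 'H', 'x': -0.6, 'y': -0.57, 'z': 0.1, 'rx': -0.0, 'ry': 0.0, 'rz': 0.0}
{'hand': 'H', 'x': -0.61, 'y': -0.56, 'z': 0.09, 'rx': -0.01, 'ry': 0.0, 'rz': 0.0}
-- [ 0.4657 -0.0417  0.1202]
```

Emit:
{"fn": "apply_moves", "kwargs": {"moves": [{"hand": 1,"x": -0.61,"y": -0.57,"z": 0,"rx": 0,"ry": 0,"rz": 0},{"hand": 1,"x": -0.61,"y": -0.57,"z": 0,"rx": 0,"ry": 0,"rz": 0},{"hand": 1,"x": -0.61,"y": -0.57,"z": 0,"rx": 0,"ry": 0,"rz": 0},{"hand": 1,"x": -0.61,"y": -0.57,"z": 0.1,"rx": 0,"ry": 0,"rz": 0},{"hand": 1,"x": -0.61,"y": -0.57,"z": 0.3,"rx": 0,"ry": 0,"rz": 0},{"hand": 1,"x": -0.61,"y": -0.57,"z": 0.3,"rx": 0,"ry": 0,"rz": 0},{"hand": 1,"x": 0,"y": 0,"z": 0,"rx": 0,"ry": 0,"rz": 0},{"hand": 1,"x": 0,"y": 0,"z": 0,"rx": 0,"ry": 0,"rz": 0}]}}

```text
time_s: 38.6
tcp_pos: [0.4654, -0.0423, 0.1153]
orientation: [-3.139, -0.001, 1.661]
wrist_force: [0.0, -0.1, 0.5]
finger_gap: 1.003
gripper_force: 0.0
```

Emit:
{"fn": "apply_moves", "kwargs": {"moves": [{"hand": 1,"x": 0,"y": 0,"z": 0,"rx": 0,"ry": 0,"rz": 0},{"hand": 1,"x": 0,"y": 0,"z": 0,"rx": 0,"ry": 0,"rz": 0},{"hand": 1,"x": 0,"y": 0,"z": 0,"rx": 0,"ry": 0,"rz": 0}]}}

```text
time_s: 38.9
tcp_pos: [0.4674, -0.0414, 0.1173]
orientation: [3.141, 0.0, 1.665]
wrist_force: [0.1, -0.5, 1.4]
finger_gap: 1.001
gripper_force: 0.0
```

Run:
```python
from jars import *
wcaps();rows([(.4655,-.0415,.026,1.663)],.05)
```

```text
cap [252.8 199.9] [  47   48 1771] [ 0.4647 -0.0434]
cap [234.2 268. ] [  44   45 1552] [ 0.4543 -0.1059]
t 39.0 from [ 0.4673 -0.0415  0.1172] [3.141 0.    1.665]
{'hand': 'H', 'x': 0.0, 'y': -0.02, 'z': 0.91, 'rx': 0.0, 'ry': 0.0, 'rz': 0.01}
{'hand': 'H', 'x': 0.0, 'y': -0.02, 'z': 0.91, 'rx': 0.01, 'ry': 0.0, 'rz': 0.01}
-- [ 0.4653 -0.0417  0.0262]
```

Emit:
{"fn": "apply_moves", "kwargs": {"moves": [{"hand": 1,"x": -0.02,"y": -0.02,"z": 0.6,"rx": 0,"ry": 0,"rz": 0},{"hand": 1,"x": 0,"y": -0.02,"z": 0.6,"rx": 0,"ry": 0,"rz": 0},{"hand": 1,"x": 0,"y": 0,"z": 0.6,"rx": 0,"ry": 0,"rz": 0},{"hand": 1,"x": 0,"y": 0,"z": 0,"rx": 0,"ry": 0,"rz": 0},{"hand": -1,"x": 0,"y": 0,"z": 0,"rx": 0,"ry": 0,"rz": 0},{"hand": -1,"x": 0,"y": 0,"z": 0,"rx": 0,"ry": 0,"rz": 0},{"hand": -1,"x": 0,"y": 0,"z": 0,"rx": 0,"ry": 0,"rz": 0},{"hand": -1,"x": 0,"y": 0,"z": 0,"rx": 0,"ry": 0,"rz": 0}]}}

```text
time_s: 39.75
tcp_pos: [0.4663, -0.0436, 0.029]
orientation: [3.138, 0.001, 1.663]
wrist_force: [-1.1, 0.3, 5.2]
finger_gap: 0.439
gripper_force: 40.1
```

Emit:
{"fn": "apply_moves", "kwargs": {"moves": [{"hand": -1,"x": 0,"y": 0,"z": 0,"rx": 0,"ry": 0,"rz": 0},{"hand": -1,"x": 0,"y": 0,"z": -0.3,"rx": 0,"ry": 0,"rz": 0},{"hand": -1,"x": 0,"y": 0,"z": -0.7,"rx": 0,"ry": 0,"rz": 0},{"hand": -1,"x": 0,"y": 0,"z": -0.8,"rx": 0,"ry": 0,"rz": 0},{"hand": -1,"x": 0,"y": 0,"z": -0.7,"rx": 0,"ry": 0,"rz": 0},{"hand": -1,"x": 0,"y": 0,"z": 0,"rx": 0,"ry": 0,"rz": 0},{"hand": -1,"x": 0,"y": 0,"z": 0,"rx": 0,"ry": 0,"rz": 0},{"hand": -1,"x": 0,"y": 0,"z": 0,"rx": 0,"ry": 0,"rz": 0}]}}

```text
time_s: 40.55
tcp_pos: [0.4637, -0.043, 0.1505]
orientation: [-3.14, -0.001, 1.663]
wrist_force: [-0.5, 0.4, -1.1]
finger_gap: 0.443
gripper_force: 40.3
```

Run:
```python
from h import *
rows([(.6262,.0890,.15,1.663)],.045)
```

```text
t 40.5 from [ 0.4637 -0.043   0.1505] [-3.140e+00 -1.000e-03  1.663e+00]
{'hand': 'H', 'x': 0.47, 'y': 0.7, 'z': 0.0, 'rx': -0.0, 'ry': -0.0, 'rz': 0.0}
{'hand': 'H', 'x': 0.46, 'y': 0.69, 'z': 0.0, 'rx': -0.0, 'ry': -0.0, 'rz': 0.0}
{'hand': 'H', 'x': 0.47, 'y': 0.7, 'z': 0.0, 'rx': -0.01, 'ry': -0.0, 'rz': 0.0}
{'hand': 'H', 'x': 0.46, 'y': 0.69, 'z': 0.0, 'rx': -0.0, 'ry': -0.0, 'rz': 0.0}
{'hand': 'H', 'x': 0.47, 'y': 0.7, 'z': 0.01, 'rx': -0.01, 'ry': -0.01, 'rz': 0.0}
-- [0.6263 0.0891 0.1498]
```

Seated TCP should be ≈0.080.

Emit:
{"fn": "apply_moves", "kwargs": {"moves": [{"hand": -1,"x": 0.47,"y": 0.7,"z": 0,"rx": 0,"ry": 0,"rz": 0},{"hand": -1,"x": 0.46,"y": 0.69,"z": 0,"rx": 0,"ry": 0,"rz": 0},{"hand": -1,"x": 0.47,"y": 0.7,"z": 0,"rx": 0,"ry": 0,"rz": 0},{"hand": -1,"x": 0.46,"y": 0.68,"z": 0,"rx": 0,"ry": 0,"rz": 0},{"hand": -1,"x": 0.47,"y": 0.68,"z": 0,"rx": 0,"ry": 0,"rz": 0},{"hand": -1,"x": 0,"y": 0,"z": 0.3,"rx": 0,"ry": 0,"rz": 0},{"hand": -1,"x": 0,"y": 0,"z": 0.5,"rx": 0,"ry": 0,"rz": 0},{"hand": -1,"x": 0,"y": 0,"z": 0,"rx": 0,"ry": 0,"rz": 0}]}}

```text
time_s: 41.35
tcp_pos: [0.6211, 0.0885, 0.1049]
orientation: [-3.13, -0.001, 1.663]
wrist_force: [-0.4, 0.1, -0.9]
finger_gap: 0.441
gripper_force: 40.5
```

Emit:
{"fn": "apply_moves", "kwargs": {"moves": [{"hand": -1,"x": 0,"y": 0,"z": 0,"rx": 0,"ry": 0,"rz": 0},{"hand": -1,"x": 0,"y": 0,"z": 0,"rx": 0,"ry": 0,"rz": 0},{"hand": -1,"x": 0,"y": 0,"z": 0,"rx": 0,"ry": 0,"rz": 0},{"hand": -1,"x": 0,"y": 0,"z": 0,"rx": 0,"ry": 0,"rz": 0}]}}

```text
time_s: 41.75
tcp_pos: [0.6263, 0.0885, 0.1132]
orientation: [3.139, 0.0, 1.663]
wrist_force: [-0.5, -0.7, 0.4]
finger_gap: 0.439
gripper_force: 40.5
```

Emit:
{"fn": "apply_moves", "kwargs": {"moves": [{"hand": -1,"x": 0,"y": 0,"z": 0.3,"rx": 0,"ry": 0,"rz": 0},{"hand": -1,"x": 0,"y": 0,"z": 0.26,"rx": 0,"ry": 0,"rz": 0},{"hand": -1,"x": 0,"y": 0,"z": 0.1,"rx": 0,"ry": 0,"rz": 0},{"hand": -1,"x": 0,"y": 0,"z": 0,"rx": 0,"ry": 0,"rz": 0},{"hand": -1,"x": 0,"y": 0,"z": 0,"rx": 0,"ry": 0,"rz": 0},{"hand": -1,"x": 0,"y": 0,"z": 0,"rx": 0,"ry": 0,"rz": 0}]}}

```text
time_s: 42.35
tcp_pos: [0.6246, 0.0887, 0.0796]
orientation: [-3.138, 0.0, 1.663]
wrist_force: [-6.1, -0.7, 11.6]
finger_gap: 0.438
gripper_force: 41.7
```

Emit:
{"fn": "apply_moves", "kwargs": {"moves": [{"hand": 1,"x": 0,"y": 0,"z": 0,"rx": 0,"ry": 0,"rz": 0},{"hand": 1,"x": 0,"y": 0,"z": 0,"rx": 0,"ry": 0,"rz": 0},{"hand": 1,"x": 0,"y": 0,"z": 0,"rx": 0,"ry": 0,"rz": 0},{"hand": 1,"x": 0,"y": 0,"z": -0.4,"rx": 0,"ry": 0,"rz": 0},{"hand": 1,"x": 0,"y": 0,"z": -0.7,"rx": 0,"ry": 0,"rz": 0},{"hand": 1,"x": 0,"y": 0,"z": -0.4,"rx": 0,"ry": 0,"rz": 0},{"hand": 1,"x": 0,"y": 0,"z": 0,"rx": 0,"ry": 0,"rz": 0},{"hand": 1,"x": 0,"y": 0,"z": 0,"rx": 0,"ry": 0,"rz": 0}]}}

```text
time_s: 43.15
tcp_pos: [0.6256, 0.0887, 0.1534]
orientation: [-3.142, 0.0, 1.663]
wrist_force: [0.0, 0.8, -0.3]
finger_gap: 0.998
gripper_force: 0.0
```

Run:
```python
from jars import *
wcaps();jars();rows([(.455,-.106,.12,1.663)],.05)
```

```text
cap [48.1  8. ] [ 48  20 356] [0.4505 0.217 ]
cap [248.2  18.2] [  60   43 2088] [0.6065 0.2244]
cap [258.4 112.8] [  54   55 2340] [0.6211 0.1533]
cap [257.8 203.1] [  49   50 1968] [0.6282 0.072 ]
scene [300.4 170. ] 148 [ 0.4526 -0.1076]
scene [254.1 274.1] 128 [0.4455 0.2145]
side [275.  166.1] 137 [ 0.4546 -0.1095]
t 43.3 from [0.6244 0.0887 0.1514] [-3.138 -0.     1.663]
{'hand': 'H', 'x': -0.59, 'y': -0.62, 'z': 0.11, 'rx': -0.01, 'ry': -0.0, 'rz': 0.0}
{'hand': 'H', 'x': -0.59, 'y': -0.62, 'z': 0.11, 'rx': -0.01, 'ry': -0.0, 'rz': 0.0}
{'hand': 'H', 'x': -0.6, 'y': -0.62, 'z': 0.1, 'rx': -0.0, 'ry': -0.0, 'rz': 0.0}
{'hand': 'H', 'x': -0.59, 'y': -0.62, 'z': 0.11, 'rx': -0.01, 'ry': -0.0, 'rz': 0.0}
{'hand': 'H', 'x': -0.6, 'y': -0.63, 'z': 0.1, 'rx': -0.0, 'ry': -0.0, 'rz': 0.0}
{'hand': 'H', 'x': -0.59, 'y': -0.62, 'z': 0.1, 'rx': -0.01, 'ry': -0.0, 'rz': 0.0}
-- [ 0.4551 -0.1058  0.1202]
```

Emit:
{"fn": "apply_moves", "kwargs": {"moves": [{"hand": 1,"x": -0.59,"y": -0.62,"z": 0,"rx": 0,"ry": 0,"rz": 0},{"hand": 1,"x": -0.59,"y": -0.62,"z": 0,"rx": 0,"ry": 0,"rz": 0},{"hand": 1,"x": -0.6,"y": -0.62,"z": 0,"rx": 0,"ry": 0,"rz": 0},{"hand": 1,"x": -0.59,"y": -0.62,"z": 0.1,"rx": 0,"ry": 0,"rz": 0},{"hand": 1,"x": -0.6,"y": -0.63,"z": 0.3,"rx": 0,"ry": 0,"rz": 0},{"hand": 1,"x": -0.59,"y": -0.62,"z": 0.3,"rx": 0,"ry": 0,"rz": 0},{"hand": 1,"x": 0,"y": 0,"z": 0,"rx": 0,"ry": 0,"rz": 0},{"hand": 1,"x": 0,"y": 0,"z": 0,"rx": 0,"ry": 0,"rz": 0}]}}

```text
time_s: 44.1
tcp_pos: [0.4552, -0.1059, 0.1173]
orientation: [-3.14, -0.001, 1.661]
wrist_force: [0.8, -0.1, 0.6]
finger_gap: 1.002
gripper_force: 0.0
```

Emit:
{"fn": "apply_moves", "kwargs": {"moves": [{"hand": 1,"x": 0,"y": 0,"z": 0,"rx": 0,"ry": 0,"rz": 0},{"hand": 1,"x": 0,"y": 0,"z": 0,"rx": 0,"ry": 0,"rz": 0},{"hand": 1,"x": 0,"y": 0,"z": 0,"rx": 0,"ry": 0,"rz": 0}]}}

```text
time_s: 44.4
tcp_pos: [0.4573, -0.1051, 0.1193]
orientation: [3.141, 0.0, 1.665]
wrist_force: [0.5, -0.2, -0.6]
finger_gap: 0.997
gripper_force: 0.0
```

Run:
```python
from jars import *
wcaps();rows([(.455,-.106,.027,1.663)],.05)
```

```text
cap [252.  200.4] [  47   47 1728] [ 0.454  -0.1082]
t 44.5 from [ 0.4571 -0.1052  0.1192] [3.141 0.    1.665]
{'hand': 'H', 'x': -0.01, 'y': -0.02, 'z': 0.92, 'rx': 0.0, 'ry': 0.0, 'rz': 0.01}
{'hand': 'H', 'x': -0.0, 'y': -0.02, 'z': 0.92, 'rx': 0.01, 'ry': 0.0, 'rz': 0.01}
-- [ 0.4552 -0.1059  0.0272]
```

Emit:
{"fn": "apply_moves", "kwargs": {"moves": [{"hand": 1,"x": -0.03,"y": -0.02,"z": 0.6,"rx": 0,"ry": 0,"rz": 0},{"hand": 1,"x": 0,"y": -0.02,"z": 0.6,"rx": 0,"ry": 0,"rz": 0},{"hand": 1,"x": 0,"y": 0,"z": 0.64,"rx": 0,"ry": 0,"rz": 0},{"hand": 1,"x": 0,"y": 0,"z": 0,"rx": 0,"ry": 0,"rz": 0},{"hand": -1,"x": 0,"y": 0,"z": 0,"rx": 0,"ry": 0,"rz": 0},{"hand": -1,"x": 0,"y": 0,"z": 0,"rx": 0,"ry": 0,"rz": 0},{"hand": -1,"x": 0,"y": 0,"z": 0,"rx": 0,"ry": 0,"rz": 0},{"hand": -1,"x": 0,"y": 0,"z": 0,"rx": 0,"ry": 0,"rz": 0}]}}

```text
time_s: 45.25
tcp_pos: [0.4562, -0.108, 0.0291]
orientation: [3.138, 0.002, 1.663]
wrist_force: [-0.8, 0.6, 6.3]
finger_gap: 0.439
gripper_force: 40.0
```

Emit:
{"fn": "apply_moves", "kwargs": {"moves": [{"hand": -1,"x": 0,"y": 0,"z": 0,"rx": 0,"ry": 0,"rz": 0},{"hand": -1,"x": 0,"y": 0,"z": -0.3,"rx": 0,"ry": 0,"rz": 0},{"hand": -1,"x": 0,"y": 0,"z": -0.7,"rx": 0,"ry": 0,"rz": 0},{"hand": -1,"x": 0,"y": 0,"z": -0.8,"rx": 0,"ry": 0,"rz": 0},{"hand": -1,"x": 0,"y": 0,"z": -0.7,"rx": 0,"ry": 0,"rz": 0},{"hand": -1,"x": 0,"y": 0,"z": 0,"rx": 0,"ry": 0,"rz": 0},{"hand": -1,"x": 0,"y": 0,"z": 0,"rx": 0,"ry": 0,"rz": 0},{"hand": -1,"x": 0,"y": 0,"z": 0,"rx": 0,"ry": 0,"rz": 0}]}}

```text
time_s: 46.05
tcp_pos: [0.4536, -0.107, 0.1504]
orientation: [-3.139, -0.001, 1.663]
wrist_force: [-0.2, -0.0, -1.0]
finger_gap: 0.434
gripper_force: 40.3
```

Run:
```python
from h import *
rows([(.6319,.0280,.15,1.663)],.045)
```

```text
t 46.0 from [ 0.4536 -0.107   0.1504] [-3.139e+00 -1.000e-03  1.663e+00]
{'hand': 'H', 'x': 0.47, 'y': 0.76, 'z': 0.0, 'rx': -0.0, 'ry': -0.0, 'rz': 0.0}
{'hand': 'H', 'x': 0.47, 'y': 0.76, 'z': 0.0, 'rx': -0.01, 'ry': -0.0, 'rz': 0.0}
{'hand': 'H', 'x': 0.47, 'y': 0.76, 'z': 0.0, 'rx': -0.0, 'ry': -0.0, 'rz': 0.0}
{'hand': 'H', 'x': 0.48, 'y': 0.76, 'z': 0.0, 'rx': -0.01, 'ry': -0.01, 'rz': 0.0}
{'hand': 'H', 'x': 0.47, 'y': 0.76, 'z': 0.0, 'rx': -0.0, 'ry': -0.0, 'rz': 0.0}
-- [0.6319 0.028  0.1502]
```

Emit:
{"fn": "apply_moves", "kwargs": {"moves": [{"hand": -1,"x": 0.47,"y": 0.76,"z": 0,"rx": 0,"ry": 0,"rz": 0},{"hand": -1,"x": 0.47,"y": 0.76,"z": 0,"rx": 0,"ry": 0,"rz": 0},{"hand": -1,"x": 0.47,"y": 0.76,"z": 0,"rx": 0,"ry": 0,"rz": 0},{"hand": -1,"x": 0.48,"y": 0.76,"z": 0,"rx": 0,"ry": 0,"rz": 0},{"hand": -1,"x": 0.47,"y": 0.74,"z": 0,"rx": 0,"ry": 0,"rz": 0},{"hand": -1,"x": 0,"y": 0,"z": 0.3,"rx": 0,"ry": 0,"rz": 0},{"hand": -1,"x": 0,"y": 0,"z": 0.5,"rx": 0,"ry": 0,"rz": 0},{"hand": -1,"x": 0,"y": 0,"z": 0,"rx": 0,"ry": 0,"rz": 0}]}}

```text
time_s: 46.85
tcp_pos: [0.6273, 0.0279, 0.1048]
orientation: [-3.129, -0.002, 1.663]
wrist_force: [-0.1, 0.3, -1.0]
finger_gap: 0.442
gripper_force: 40.5
```

Emit:
{"fn": "apply_moves", "kwargs": {"moves": [{"hand": -1,"x": 0,"y": 0,"z": 0,"rx": 0,"ry": 0,"rz": 0},{"hand": -1,"x": 0,"y": 0,"z": 0,"rx": 0,"ry": 0,"rz": 0},{"hand": -1,"x": 0,"y": 0,"z": 0,"rx": 0,"ry": 0,"rz": 0},{"hand": -1,"x": 0,"y": 0,"z": 0,"rx": 0,"ry": 0,"rz": 0}]}}

```text
time_s: 47.25
tcp_pos: [0.6324, 0.0272, 0.1132]
orientation: [3.139, 0.0, 1.663]
wrist_force: [0.7, 0.4, 0.1]
finger_gap: 0.443
gripper_force: 40.5
```

Emit:
{"fn": "apply_moves", "kwargs": {"moves": [{"hand": -1,"x": 0.02,"y": 0,"z": 0.3,"rx": 0,"ry": 0,"rz": 0},{"hand": -1,"x": 0,"y": 0,"z": 0.26,"rx": 0,"ry": 0,"rz": 0},{"hand": -1,"x": 0,"y": 0,"z": 0.1,"rx": 0,"ry": 0,"rz": 0},{"hand": -1,"x": 0,"y": 0,"z": 0,"rx": 0,"ry": 0,"rz": 0},{"hand": -1,"x": 0,"y": 0,"z": 0,"rx": 0,"ry": 0,"rz": 0},{"hand": -1,"x": 0,"y": 0,"z": 0,"rx": 0,"ry": 0,"rz": 0}]}}

```text
time_s: 47.85
tcp_pos: [0.6314, 0.0285, 0.0801]
orientation: [-3.14, 0.0, 1.663]
wrist_force: [-7.3, -0.6, 12.0]
finger_gap: 0.444
gripper_force: 41.5
```

Emit:
{"fn": "apply_moves", "kwargs": {"moves": [{"hand": 1,"x": 0,"y": 0,"z": 0,"rx": 0,"ry": 0,"rz": 0},{"hand": 1,"x": 0,"y": 0,"z": 0,"rx": 0,"ry": 0,"rz": 0},{"hand": 1,"x": 0,"y": 0,"z": 0,"rx": 0,"ry": 0,"rz": 0},{"hand": 1,"x": 0,"y": 0,"z": -0.4,"rx": 0,"ry": 0,"rz": 0},{"hand": 1,"x": 0,"y": 0,"z": -0.8,"rx": 0,"ry": 0,"rz": 0},{"hand": 1,"x": 0,"y": 0,"z": -0.8,"rx": 0,"ry": 0,"rz": 0},{"hand": 1,"x": 0,"y": 0,"z": 0,"rx": 0,"ry": 0,"rz": 0},{"hand": 1,"x": 0,"y": 0,"z": 0,"rx": 0,"ry": 0,"rz": 0}]}}

```text
time_s: 48.65
tcp_pos: [0.6325, 0.0285, 0.1799]
orientation: [3.139, 0.0, 1.663]
wrist_force: [0.8, -0.2, -0.5]
finger_gap: 0.999
gripper_force: 0.0
```

Run:
```python
from jars import *
wcaps();jars();rows([(.606,.305,.19,1.663)],.045)
```

```text
cap [256.3  27.6] [  51   59 2464] [0.6198 0.1646]
cap [255.7 121.2] [  47   48 1736] [0.6266 0.0848]
cap [256.4 193.3] [  43   45 1545] [0.6338 0.0131]
scene [254. 274.] 133 [0.4456 0.2144]
t 48.8 from [0.6305 0.0286 0.1763] [-3.138e+00 -1.000e-03  1.663e+00]
{'hand': 'H', 'x': 0.79, 'y': 0.0, 'z': -0.04, 'rx': -0.01, 'ry': -0.0, 'rz': 0.0}
{'hand': 'H', 'x': 0.79, 'y': 0.0, 'z': -0.04, 'rx': -0.0, 'ry': -0.0, 'rz': 0.0}
{'hand': 'H', 'x': 0.79, 'y': 0.0, 'z': -0.04, 'rx': -0.01, 'ry': -0.0, 'rz': 0.0}
{'hand': 'H', 'x': 0.79, 'y': 0.01, 'z': -0.04, 'rx': -0.0, 'ry': -0.0, 'rz': 0.0}
{'hand': 'H', 'x': 0.8, 'y': 0.0, 'z': -0.04, 'rx': -0.01, 'ry': -0.0, 'rz': 0.0}
{'hand': 'H', 'x': 0.79, 'y': 0.01, 'z': -0.04, 'rx': -0.0, 'ry': -0.0, 'rz': 0.0}
{'hand': 'H', 'x': 0.8, 'y': 0.0, 'z': -0.03, 'rx': -0.01, 'ry': -0.01, 'rz': 0.0}
-- [0.6059 0.305  0.1899]
```

Emit:
{"fn": "apply_moves", "kwargs": {"moves": [{"hand": -1,"x": 0.79,"y": 0,"z": -0.04,"rx": 0,"ry": 0,"rz": 0},{"hand": -1,"x": 0.79,"y": 0,"z": -0.04,"rx": 0,"ry": 0,"rz": 0},{"hand": -1,"x": 0.79,"y": 0,"z": -0.04,"rx": 0,"ry": 0,"rz": 0},{"hand": -1,"x": 0.79,"y": 0.01,"z": -0.04,"rx": 0,"ry": 0,"rz": 0},{"hand": -1,"x": 0.8,"y": 0,"z": -0.04,"rx": 0,"ry": 0,"rz": 0},{"hand": -1,"x": 0.8,"y": 0,"z": -0.04,"rx": 0,"ry": 0,"rz": 0},{"hand": -1,"x": 0.8,"y": 0,"z": 0,"rx": 0,"ry": 0,"rz": 0},{"hand": -1,"x": 0,"y": 0,"z": 0,"rx": 0,"ry": 0,"rz": 0}]}}

```text
time_s: 49.6
tcp_pos: [0.6045, 0.3094, 0.1883]
orientation: [-3.138, -0.001, 1.668]
wrist_force: [0.0, -0.6, -0.6]
finger_gap: -0.005
gripper_force: 0.0
```

Emit:
{"fn": "apply_moves", "kwargs": {"moves": [{"hand": -1,"x": 0,"y": 0,"z": 0,"rx": 0,"ry": 0,"rz": 0},{"hand": -1,"x": 0,"y": 0,"z": 0,"rx": 0,"ry": 0,"rz": 0},{"hand": -1,"x": 0,"y": 0,"z": 0,"rx": 0,"ry": 0,"rz": 0}]}}

```text
time_s: 49.9
tcp_pos: [0.6067, 0.3039, 0.1901]
orientation: [-3.141, 0.001, 1.661]
wrist_force: [0.2, -0.6, -0.3]
finger_gap: -0.008
gripper_force: 0.0
```

Run:
```python
from jars import *
from ov import *
W=grab('wrist')
s=arm.state();p=np.array(s['tcp_pos'][:2])-C;print('tcp s,l',p@u,p@n)
rows([(.606,.305,.052,1.663)],.03)
c=C+.21*u-.0000*n
```

```text
tcp s,l 0.17942608564334697 0.0005911911726696901
t 50.0 from [0.6068 0.304  0.1904] [-3.141  0.     1.661]
{'hand': 'H', 'x': 0.0, 'y': -0.0, 'z': 0.55, 'rx': -0.0, 'ry': 0.0, 'rz': -0.0}
{'hand': 'H', 'x': 0.01, 'y': -0.0, 'z': 0.55, 'rx': -0.0, 'ry': 0.0, 'rz': -0.0}
{'hand': 'H', 'x': 0.0, 'y': -0.0, 'z': 0.56, 'rx': -0.0, 'ry': 0.0, 'rz': -0.01}
{'hand': 'H', 'x': 0.01, 'y': -0.01, 'z': 0.55, 'rx': -0.0, 'ry': 0.0, 'rz': -0.0}
{'hand': 'H', 'x': 0.0, 'y': -0.0, 'z': 0.56, 'rx': -0.01, 'ry': 0.0, 'rz': -0.01}
-- [0.6061 0.3049 0.0519]
```

Emit:
{"fn": "apply_moves", "kwargs": {"moves": [{"hand": -1,"x": 0,"y": 0,"z": 0.6,"rx": 0,"ry": 0,"rz": 0},{"hand": -1,"x": 0,"y": 0,"z": 0.6,"rx": 0,"ry": 0,"rz": 0},{"hand": -1,"x": 0,"y": 0,"z": 0.6,"rx": 0,"ry": 0,"rz": 0},{"hand": -1,"x": 0,"y": 0,"z": 0.6,"rx": 0,"ry": 0,"rz": 0},{"hand": -1,"x": 0,"y": 0,"z": 0.35,"rx": 0,"ry": 0,"rz": 0},{"hand": -1,"x": 0,"y": 0,"z": 0,"rx": 0,"ry": 0,"rz": 0},{"hand": -1,"x": -0.1,"y": 0,"z": 0,"rx": 0,"ry": 0,"rz": 0},{"hand": -1,"x": -0.2,"y": 0,"z": 0,"rx": 0,"ry": 0,"rz": 0}]}}

```text
time_s: 50.75
tcp_pos: [0.6096, 0.2907, 0.0559]
orientation: [3.138, -0.001, 1.664]
wrist_force: [-0.8, 0.1, 1.0]
finger_gap: -0.003
gripper_force: 0.0
```

Emit:
{"fn": "apply_moves", "kwargs": {"moves": [{"hand": -1,"x": -0.16,"y": 0,"z": 0,"rx": 0,"ry": 0,"rz": 0},{"hand": -1,"x": -0.1,"y": 0,"z": 0,"rx": 0,"ry": 0,"rz": 0},{"hand": -1,"x": -0.08,"y": 0,"z": 0,"rx": 0,"ry": 0,"rz": 0},{"hand": -1,"x": -0.06,"y": 0,"z": 0,"rx": 0,"ry": 0,"rz": 0},{"hand": -1,"x": -0.06,"y": 0,"z": 0,"rx": 0,"ry": 0,"rz": 0},{"hand": -1,"x": -0.06,"y": 0,"z": 0,"rx": 0,"ry": 0,"rz": 0},{"hand": -1,"x": -0.08,"y": 0,"z": 0,"rx": 0,"ry": 0,"rz": 0},{"hand": -1,"x": -0.1,"y": 0,"z": 0,"rx": 0,"ry": 0,"rz": 0}]}}

```text
time_s: 51.55
tcp_pos: [0.6112, 0.2559, 0.0533]
orientation: [3.141, -0.001, 1.664]
wrist_force: [0.5, 2.1, 0.8]
finger_gap: 0.003
gripper_force: 1.1
```

Emit:
{"fn": "apply_moves", "kwargs": {"moves": [{"hand": -1,"x": -0.12,"y": 0,"z": 0,"rx": 0,"ry": 0,"rz": 0},{"hand": -1,"x": -0.13,"y": 0,"z": 0,"rx": 0,"ry": 0,"rz": 0},{"hand": -1,"x": -0.13,"y": 0,"z": 0,"rx": 0,"ry": 0,"rz": 0},{"hand": -1,"x": -0.13,"y": 0,"z": 0,"rx": 0,"ry": 0,"rz": 0},{"hand": -1,"x": -0.13,"y": 0,"z": 0,"rx": 0,"ry": 0,"rz": 0},{"hand": -1,"x": -0.13,"y": 0,"z": 0,"rx": 0,"ry": 0,"rz": 0},{"hand": -1,"x": -0.13,"y": 0,"z": 0,"rx": 0,"ry": 0,"rz": 0},{"hand": -1,"x": -0.13,"y": 0,"z": 0,"rx": 0,"ry": 0,"rz": 0}]}}

```text
time_s: 52.35
tcp_pos: [0.616, 0.2038, 0.0533]
orientation: [3.142, -0.0, 1.663]
wrist_force: [-0.9, 2.2, 0.2]
finger_gap: 0.0
gripper_force: 1.2
```

Emit:
{"fn": "apply_moves", "kwargs": {"moves": [{"hand": -1,"x": -0.12,"y": 0,"z": 0,"rx": 0,"ry": 0,"rz": 0},{"hand": -1,"x": -0.1,"y": 0,"z": 0,"rx": 0,"ry": 0,"rz": 0},{"hand": -1,"x": -0.08,"y": 0,"z": 0,"rx": 0,"ry": 0,"rz": 0},{"hand": -1,"x": -0.06,"y": 0,"z": 0,"rx": 0,"ry": 0,"rz": 0},{"hand": -1,"x": -0.06,"y": 0,"z": 0,"rx": 0,"ry": 0,"rz": 0},{"hand": -1,"x": -0.06,"y": 0,"z": 0,"rx": 0,"ry": 0,"rz": 0},{"hand": -1,"x": -0.06,"y": 0,"z": 0,"rx": 0,"ry": 0,"rz": 0},{"hand": -1,"x": -0.06,"y": 0,"z": 0,"rx": 0,"ry": 0,"rz": 0}]}}

```text
time_s: 53.15
tcp_pos: [0.6187, 0.1743, 0.0533]
orientation: [3.142, -0.0, 1.663]
wrist_force: [-0.8, 2.6, 0.4]
finger_gap: -0.002
gripper_force: 1.0
```

Emit:
{"fn": "apply_moves", "kwargs": {"moves": [{"hand": -1,"x": -0.06,"y": 0,"z": 0,"rx": 0,"ry": 0,"rz": 0},{"hand": -1,"x": -0.06,"y": 0,"z": 0,"rx": 0,"ry": 0,"rz": 0},{"hand": -1,"x": -0.05,"y": 0,"z": 0,"rx": 0,"ry": 0,"rz": 0},{"hand": -1,"x": -0.04,"y": 0,"z": 0,"rx": 0,"ry": 0,"rz": 0},{"hand": -1,"x": -0.04,"y": 0,"z": 0,"rx": 0,"ry": 0,"rz": 0},{"hand": -1,"x": -0.03,"y": 0,"z": 0,"rx": 0,"ry": 0,"rz": 0},{"hand": -1,"x": -0.03,"y": 0,"z": 0,"rx": 0,"ry": 0,"rz": 0},{"hand": -1,"x": -0.03,"y": 0,"z": 0,"rx": 0,"ry": 0,"rz": 0}]}}

```text
time_s: 53.95
tcp_pos: [0.6203, 0.1574, 0.0533]
orientation: [-3.142, 0.0, 1.663]
wrist_force: [-0.3, 1.5, 1.0]
finger_gap: 0.0
gripper_force: 0.8
```

Emit:
{"fn": "apply_moves", "kwargs": {"moves": [{"hand": -1,"x": -0.03,"y": 0,"z": 0,"rx": 0,"ry": 0,"rz": 0},{"hand": -1,"x": -0.03,"y": 0,"z": 0,"rx": 0,"ry": 0,"rz": 0},{"hand": -1,"x": -0.03,"y": 0,"z": 0,"rx": 0,"ry": 0,"rz": 0},{"hand": -1,"x": -0.03,"y": 0,"z": 0,"rx": 0,"ry": 0,"rz": 0}]}}

```text
time_s: 54.35
tcp_pos: [0.6206, 0.1543, 0.0534]
orientation: [3.141, -0.006, 1.663]
wrist_force: [-1.6, 13.9, 0.7]
finger_gap: 0.002
gripper_force: 7.0
```

Emit:
{"fn": "apply_moves", "kwargs": {"moves": [{"hand": -1,"x": -0.02,"y": 0,"z": 0,"rx": 0,"ry": 0,"rz": 0},{"hand": -1,"x": 0,"y": 0,"z": 0,"rx": 0,"ry": 0,"rz": 0},{"hand": -1,"x": 0,"y": 0,"z": 0,"rx": 0,"ry": 0,"rz": 0},{"hand": -1,"x": 0,"y": 0,"z": 0,"rx": 0,"ry": 0,"rz": 0}]}}

```text
time_s: 54.75
tcp_pos: [0.6206, 0.1543, 0.0534]
orientation: [3.141, -0.007, 1.663]
wrist_force: [-1.2, 13.6, -0.1]
finger_gap: 0.002
gripper_force: 6.7
```

Emit:
{"fn": "apply_moves", "kwargs": {"moves": [{"hand": -1,"x": 0.04,"y": 0,"z": 0,"rx": 0,"ry": 0,"rz": 0},{"hand": -1,"x": 0.1,"y": 0,"z": 0,"rx": 0,"ry": 0,"rz": 0},{"hand": -1,"x": 0.4,"y": 0,"z": 0,"rx": 0,"ry": 0,"rz": 0},{"hand": -1,"x": 0.6,"y": 0,"z": -0.3,"rx": 0,"ry": 0,"rz": 0},{"hand": -1,"x": 0.2,"y": 0,"z": -0.9,"rx": 0,"ry": 0,"rz": 0},{"hand": -1,"x": 0,"y": 0,"z": -0.9,"rx": 0,"ry": 0,"rz": 0},{"hand": -1,"x": 0,"y": 0,"z": -0.9,"rx": 0,"ry": 0,"rz": 0},{"hand": -1,"x": 0,"y": 0,"z": -0.9,"rx": 0,"ry": 0,"rz": 0}]}}

```text
time_s: 55.55
tcp_pos: [0.6146, 0.2168, 0.2499]
orientation: [3.142, 0.001, 1.663]
wrist_force: [0.1, 0.4, -0.4]
finger_gap: 0.003
gripper_force: 0.0
```

Emit:
{"fn": "apply_moves", "kwargs": {"moves": [{"hand": -1,"x": -0.9,"y": 0,"z": -0.3,"rx": 0,"ry": 0,"rz": 0},{"hand": -1,"x": -0.9,"y": 0,"z": -0.3,"rx": 0,"ry": 0,"rz": 0},{"hand": -1,"x": -0.9,"y": 0,"z": 0,"rx": 0,"ry": 0,"rz": 0},{"hand": -1,"x": 0,"y": 0,"z": 0,"rx": 0,"ry": 0,"rz": 0},{"hand": -1,"x": 0,"y": 0,"z": 0,"rx": 0,"ry": 0,"rz": 0},{"hand": -1,"x": 0,"y": 0,"z": 0,"rx": 0,"ry": 0,"rz": 0},{"hand": -1,"x": 0,"y": 0,"z": 0,"rx": 0,"ry": 0,"rz": 0}]}}

```text
time_s: 56.25
tcp_pos: [0.627, 0.0839, 0.2778]
orientation: [-3.141, 0.0, 1.665]
wrist_force: [-0.2, 0.2, -0.0]
finger_gap: -0.002
gripper_force: 0.0
```

Run:
```python
from jars import *
from ov import *
W=grab('wrist','fin.png');im=W[0]
print(arm.state()['tcp_pos'])
mm=((im.max(2)<85)&((im.max(2).astype(int)-im.min(2))<30)).astype(np.uint8)
k,l,st,ce=cv2.connectedComponentsWithStats(mm)
for i in range(1,k):
    if 150<st[i,4]<2500:
        p=p2w(W,*ce[i],.099)[:2]-C; print('cap',st[i,2:],'s %.1f l %.1f'%(p@u*1000,p@n*1000))
# profile along axis for the end board, at lateral -30 (beside jars) 
for lat in (-.033,.033):
    ss=np.arange(-.0,.06,.0005)
    pr=np.array([W[0][tuple(np.round(w2p(W,[*(C+s*u+lat*n),.067])).astype(int)[::-1])] for s in ss]).astype(int)
    d=np.abs(np.diff(pr,axis=0)).sum(1);print(lat,[(float(ss[i].round(4)),int(d[i])) for i in sorted(np.argsort(-d)[:8])])
```

```text
[0.62698978 0.08397136 0.2778851 ]
cap [ 42  24 272] s 102.5 l -152.4
cap [ 31  33 806] s -16.9 l -5.5
cap [ 29  32 734] s -81.3 l 1.1
-0.033 [(0.012, 89), (0.013, 53), (0.018, 65), (0.019, 132), (0.0285, 71), (0.03, 88), (0.032, 54), (0.0335, 92)]
0.033 [(0.0095, 41), (0.011, 53), (0.012, 63), (0.0135, 38), (0.018, 53), (0.0195, 79), (0.025, 28), (0.043, 43)]
```

Run:
```python
from ov import *
import pickle
S0,D0=pickle.load(open('c0.pkl','rb'))
for nm,c0 in (('scene',S0),('side',D0)):
    c=grab(nm);im=c[0]
    mm=((im.max(2)<85)&((im.max(2).astype(int)-im.min(2))<30)).astype(np.uint8)
    k,l,st,ce=cv2.connectedComponentsWithStats(mm)
    for i in range(1,k):
        if 60<st[i,4]<400:
            p=p2w(c,*ce[i],.093)[:2]-C
            if abs(p@n)<.06: print(nm,'cap',st[i,2:],'s %.1f l %.1f'%(p@u*1000,p@n*1000))
    # bystanders unchanged?
    for b,(x,y,z) in dict(egg=(.449,-.205,.025),).items():
        a=w2p(c,(x,y,z)).astype(int); sl=np.s_[a[1]-12:a[1]+12,a[0]-12:a[0]+12]; print(b,np.abs(im[sl].astype(int)-c0[0][sl]).mean().round(1))
    g=(235,130) if nm=='scene' else (202,152)
    sl=np.s_[g[1]-10:g[1]+10,g[0]-10:g[0]+10];print('white',np.abs(im[sl].astype(int)-c0[0][sl]).mean().round(1))
```

```text
scene cap [ 15  12 145] s -212.4 l 0.3
scene cap [ 15  13 162] s -152.0 l -0.2
scene cap [ 16  14 180] s -85.3 l -0.1
scene cap [ 17  15 201] s -18.7 l -6.6
egg 6.8
white 13.2
side cap [35  7 61] s -877.3 l 40.1
side cap [ 14  11 126] s -205.8 l 0.8
side cap [ 15  12 142] s -145.4 l 0.7
side cap [ 15  13 159] s -78.6 l 0.9
side cap [ 18  13 179] s -12.6 l -6.1
egg 4.8
white 25.2
```

Run:
```python
from ov import *
import pickle
W=grab('wrist')
m=rect(W,-.125,.03,-.05,.05,.067,2)
m=cv2.resize(m,None,fx=.5,fy=.25,interpolation=cv2.INTER_AREA).astype(int)
for r in range(m.shape[0]):
    s=30-r*2
    print('%5d '%s+''.join('K' if p.max()<85 else ('#' if p.min()>215 else '.') if p.max()-p.min()<30 else 'o' for p in m[r]))
S0,D0=pickle.load(open('c0.pkl','rb'))
for nm,c0,roi in (('scene',S0,(215,110,250,145)),('side',D0,(190,140,215,165))):
    for c in (c0,grab(nm)):
        x0,y0,x1,y1=roi;g=(c[0][y0:y1,x0:x1].min(2)>190);print(nm,g.sum(),np.argwhere(g).mean(0).round(2))
```

```text
30 ooooooo.######.........................................................................#######.ooooo
   28 ooooooo.######.........................................................................#######.ooooo
   26 ooooooo.######....ooo............................................................ooo...#######.ooooo
   24 ooooooo.######....oooooooooooooooooooooooooooooooooooooooooooooooooooooooooooooooooo...#######.ooooo
   22 ooooooo.######....oooooooooooooooooooooooooooooooooooooooooooooooooooooooooooooooooo...#######.ooooo
   20 ooooooo.######.ooooooooooooooooooooooooooooooooooooooooooooooooooooooooooooooooooooooo.#######.ooooo
   18 ooooooo.######.oooooooooooooooooooooooooooooooooooooooooooooooooooooooooooooooooooooooo.######.ooooo
   16 ooooooo.######.oooooooooooooooooooooooooooooooooooooooooooooooooooooooooooooooooooooooo.######.ooooo
   14 ooooooo.######.oooooooooooooooooooooooooooooooooooooooooooooooooooooooooooooooooooooooo.######.ooooo
   12 ooooooo#######..oooooooo........................................................oooooo..######.ooooo
   10 ooooooo#######..ooooooo.#..
[... 6633 characters left out ...]
oooooooooooooooooo....KKKK........oooooooooooooooooooooooooo.#######.ooooo
 -116 ooooooo#######..ooooooooo....................................................ooooooooo.#######.ooooo
 -118 ooooooo.######..oooooooo.........................KKKKKK........................ooooooo.#######.ooooo
 -120 ooooooo.######..oooooooo.........................KKKKKKK.......................ooooooo.#######.ooooo
 -122 ooooooo.######..ooooooo..........................KKKKKKK........................oooooo.#######.ooooo
 -124 ooooooo.######..ooooooo.........................KKKKKKKK...............####...#.oooooo.#######.ooooo
scene 156 [21.73 24.77]
scene 181 [22.23 24.99]
side 3 [ 4.33 10.  ]
side 28 [ 5.71 11.07]
```

Emit:
{"fn": "apply_moves", "kwargs": {"moves": [{"hand": -1,"x": 0.7,"y": 0,"z": 0,"rx": 0,"ry": 0,"rz": 0},{"hand": -1,"x": 0.8,"y": 0,"z": 0,"rx": 0,"ry": 0,"rz": 0},{"hand": -1,"x": 0.6,"y": 0,"z": 0,"rx": 0,"ry": 0,"rz": 0},{"hand": -1,"x": 0,"y": 0,"z": 0.9,"rx": 0,"ry": 0,"rz": 0},{"hand": -1,"x": 0,"y": 0,"z": 0.9,"rx": 0,"ry": 0,"rz": 0},{"hand": -1,"x": 0,"y": 0,"z": 0.9,"rx": 0,"ry": 0,"rz": 0},{"hand": -1,"x": 0,"y": 0,"z": 0.9,"rx": 0,"ry": 0,"rz": 0},{"hand": -1,"x": 0,"y": 0,"z": 0.7,"rx": 0,"ry": 0,"rz": 0}]}}

```text
time_s: 57.35
tcp_pos: [0.6161, 0.1874, 0.0601]
orientation: [-3.139, 0.0, 1.664]
wrist_force: [-0.6, -0.2, 0.7]
finger_gap: 0.0
gripper_force: 0.0
```

Emit:
{"fn": "apply_moves", "kwargs": {"moves": [{"hand": -1,"x": 0,"y": 0,"z": 0,"rx": 0,"ry": 0,"rz": 0},{"hand": -1,"x": 0,"y": 0,"z": 0,"rx": 0,"ry": 0,"rz": 0},{"hand": -1,"x": 0,"y": 0,"z": 0,"rx": 0,"ry": 0,"rz": 0},{"hand": -1,"x": 0,"y": 0,"z": 0,"rx": 0,"ry": 0,"rz": 0}]}}

```text
time_s: 57.75
tcp_pos: [0.6198, 0.1878, 0.0669]
orientation: [3.136, -0.0, 1.663]
wrist_force: [-0.2, 0.6, 0.6]
finger_gap: 0.001
gripper_force: 0.0
```

Emit:
{"fn": "apply_moves", "kwargs": {"moves": [{"hand": -1,"x": 0,"y": 0,"z": 0.2,"rx": 0,"ry": 0,"rz": 0},{"hand": -1,"x": -0.15,"y": 0,"z": 0.06,"rx": 0,"ry": 0,"rz": 0},{"hand": -1,"x": -0.15,"y": 0,"z": 0,"rx": 0,"ry": 0,"rz": 0},{"hand": -1,"x": -0.12,"y": 0,"z": 0,"rx": 0,"ry": 0,"rz": 0},{"hand": -1,"x": -0.08,"y": 0,"z": 0,"rx": 0,"ry": 0,"rz": 0},{"hand": -1,"x": -0.06,"y": 0,"z": 0,"rx": 0,"ry": 0,"rz": 0},{"hand": -1,"x": -0.04,"y": 0,"z": 0,"rx": 0,"ry": 0,"rz": 0},{"hand": -1,"x": -0.02,"y": 0,"z": 0,"rx": 0,"ry": 0,"rz": 0}]}}

```text
time_s: 58.55
tcp_pos: [0.6205, 0.1564, 0.0504]
orientation: [3.141, -0.0, 1.663]
wrist_force: [-0.2, 1.2, -0.3]
finger_gap: 0.002
gripper_force: 0.0
```

Emit:
{"fn": "apply_moves", "kwargs": {"moves": [{"hand": -1,"x": -0.02,"y": 0,"z": 0,"rx": 0,"ry": 0,"rz": 0},{"hand": -1,"x": -0.02,"y": 0,"z": 0,"rx": 0,"ry": 0,"rz": 0},{"hand": -1,"x": -0.02,"y": 0,"z": 0,"rx": 0,"ry": 0,"rz": 0},{"hand": -1,"x": 0,"y": 0,"z": 0,"rx": 0,"ry": 0,"rz": 0},{"hand": -1,"x": 0,"y": 0,"z": 0,"rx": 0,"ry": 0,"rz": 0}]}}

```text
time_s: 59.05
tcp_pos: [0.6206, 0.1544, 0.0503]
orientation: [3.141, -0.001, 1.663]
wrist_force: [-0.1, 4.9, -0.2]
finger_gap: -0.004
gripper_force: 2.4
```

Emit:
{"fn": "apply_moves", "kwargs": {"moves": [{"hand": -1,"x": -0.03,"y": 0,"z": 0,"rx": 0,"ry": 0,"rz": 0},{"hand": -1,"x": -0.03,"y": 0,"z": 0,"rx": 0,"ry": 0,"rz": 0},{"hand": -1,"x": -0.03,"y": 0,"z": 0,"rx": 0,"ry": 0,"rz": 0},{"hand": -1,"x": 0,"y": 0,"z": 0,"rx": 0,"ry": 0,"rz": 0}]}}

```text
time_s: 59.45
tcp_pos: [0.6204, 0.1543, 0.0505]
orientation: [3.141, -0.01, 1.663]
wrist_force: [-0.8, 18.1, -0.3]
finger_gap: -0.0
gripper_force: 9.3
```

Emit:
{"fn": "apply_moves", "kwargs": {"moves": [{"hand": -1,"x": 0.03,"y": 0,"z": 0,"rx": 0,"ry": 0,"rz": 0},{"hand": -1,"x": 0.03,"y": 0,"z": 0,"rx": 0,"ry": 0,"rz": 0},{"hand": -1,"x": 0.03,"y": 0,"z": 0,"rx": 0,"ry": 0,"rz": 0},{"hand": -1,"x": 0.03,"y": 0,"z": 0,"rx": 0,"ry": 0,"rz": 0},{"hand": -1,"x": 0.05,"y": 0,"z": 0,"rx": 0,"ry": 0,"rz": 0},{"hand": -1,"x": 0.2,"y": 0,"z": 0,"rx": 0,"ry": 0,"rz": 0},{"hand": -1,"x": 0.5,"y": 0,"z": 0,"rx": 0,"ry": 0,"rz": 0},{"hand": -1,"x": 0.3,"y": 0,"z": -0.5,"rx": 0,"ry": 0,"rz": 0}]}}

```text
time_s: 60.25
tcp_pos: [0.6124, 0.2077, 0.0712]
orientation: [-3.133, 0.001, 1.663]
wrist_force: [0.1, -0.8, -0.7]
finger_gap: 0.001
gripper_force: 0.0
```

Emit:
{"fn": "apply_moves", "kwargs": {"moves": [{"hand": -1,"x": 0,"y": 0,"z": -0.9,"rx": 0,"ry": 0,"rz": 0},{"hand": -1,"x": 0,"y": 0,"z": -0.9,"rx": 0,"ry": 0,"rz": 0},{"hand": -1,"x": 0,"y": 0,"z": -0.9,"rx": 0,"ry": 0,"rz": 0},{"hand": -1,"x": -0.8,"y": 0,"z": -0.9,"rx": 0,"ry": 0,"rz": 0},{"hand": -1,"x": -0.8,"y": 0,"z": 0,"rx": 0,"ry": 0,"rz": 0},{"hand": -1,"x": 0,"y": 0,"z": 0,"rx": 0,"ry": 0,"rz": 0},{"hand": -1,"x": 0,"y": 0,"z": 0,"rx": 0,"ry": 0,"rz": 0},{"hand": -1,"x": 0,"y": 0,"z": 0,"rx": 0,"ry": 0,"rz": 0}]}}

```text
time_s: 61.05
tcp_pos: [0.6219, 0.1351, 0.2465]
orientation: [-3.14, -0.0, 1.664]
wrist_force: [0.2, 0.6, 0.2]
finger_gap: 0.0
gripper_force: 0.0
```

Run:
```python
from ov import *
W=grab('wrist')
m=rect(W,-.06,.03,-.05,.05,.067,2)
m=cv2.resize(m,None,fx=.25,fy=.5,interpolation=cv2.INTER_AREA).astype(int)
for r in range(0,50): print('%5d '%(30-r)+''.join('K' if p.max()<85 else ('#' if p.min()>215 else '.') if p.max()-p.min()<30 else 'o' for p in m[r])) if r<24 or r>40 else 0
```

```text
30 oooo###..oooooo.......................oooo.####ooo
   29 oooo###..ooooooooooooooooooooooooooooooooo.####ooo
   28 oooo###..ooooooooooooooooooooooooooooooooo.####ooo
   27 oooo###..ooooooooooooooooooooooooooooooooo.####ooo
   26 oooo###..ooooooooooooooooooooooooooooooooo.####ooo
   25 oooo###..ooooooooooooooooooooooooooooooooo..###ooo
   24 oooo###..ooooooooooooooooooooooooooooooooo..###ooo
   23 oooo###.oooooooooooooooooooooooooooooooooo..###ooo
   22 oooo###.ooooooooooooooooooooooooooooooooooo.###ooo
   21 oooo###.ooooooooooooooooooooooooooooooooooo.###ooo
   20 oooo###.ooooooooooooooooooooooooooooooooooo.###ooo
   19 oooo###oooooooooooooooooooooooooooooooooooo.###ooo
   18 oooo###ooooooooooooooooooooooooooooooooooooo###ooo
   17 oooo###ooooooooooooooooooooooooooooooooooooo###ooo
   16 oooo###ooooooooooooooooooooooooooooooooooooo###ooo
   15 oooo###ooooooooooooooooooooooooooooooooooooo###ooo
   14 oooo###ooooooooooooooooooooooooooooooooooooo###ooo
   13 oooo###oooooooooooooooooooooooooooooooooooo.###ooo
   12 oooo###.oooooo.........................oooo####ooo
   11 ooo.###.oooo.....................##.#...ooo####ooo
   10 ooo.###.oooo......##.#........#########..oo####ooo
    9 ooo.###.oooo..########################...oo####ooo
    8 ooo.###.oooo..########################...oo####ooo
    7 ooo.###.oooo..########################...oo####ooo
  -11 oooo###.oooo..KKKKKKKKKKKKKKKK..######...oo.###ooo
  -12 oooo###.oooo..KKKKKKKKKKKKKKKK..######..#oo.###ooo
  -13 oooo###.oooo..KKKKKKKKKKKKKKKK..######..#oo.###ooo
  -14 oooo###.oooo..KKKKKKKKKKKKKKKKK.######..#oo.###ooo
  -15 oooo###.oooo.KKKKKKKKKKKKKKKKKK.######..#oo.###ooo
  -16 oooo###.oooo.KKKKKKKKKKKKKKKKKK.######...oo.###ooo
  -17 oooo###.oooo.KKKKKKKKKKKKKKKKKK..#####...oo.###ooo
  -18 ooo.###.oooo.KKKKKKKKKKKKKKKKKK..#####...oo.###ooo
  -19 oooo###.oooo.KKKKKKKKKKKKKKKKKK..#####...oo.###ooo
```

The carrier stops hard at the same spot under 18 N, so it is home. All the jars are upright and the arm is clear.

```bash
python3 -c "
from bench import arm
print(arm.job_done())"
```

```text
the job is handed in; nothing more can be done
None
```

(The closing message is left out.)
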